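Stand the fallen tip box up in its station

TASK

The closed box of pipette tips has toppled onto its back in front of its grey station. Without ever picking it up, slide it over the table with the fingertips until its bottom butts against the sill of the station, tip it upright onto the base plate by pushing high on its lid and following it up and over, then push it between the rails until it is fully home against the back stop. Leave the other things on the bench where they are.

Things in the scene. Friction and masses are not known exactly. Their poses are not given: they have to be found in the camera images.
- tip_box: Blue pipette-tip box with clear lid latched shut, loose, 0.11-0.23 kg. Own axes: x -40 (front) to +43 mm (hinge back), y +-59, z 0 to 76 (lid top); origin: centre of the bottom. At the start on its back: own x down, lid top facing away from the station; then 83 mm high, 118 wide, bottom 25-65 mm short of the sill, turned up to 0.12 rad, up to 5 mm off the station's axis.
- tip_box_heel (a point): Middle of the box's bottom back edge, 43 mm behind the origin; axes as the box. It stays near the table unless the box is lifted. The box slides if pushed about 25 mm up. Against the sill, a push 65 mm up tips it if the fingertips rise with the lid in an arc about the sill's edge (a level push jams); past 45-50 degrees it falls onto the plate by itself, the heel then about 5 mm outside the sill.
- station: Grey moulded station, fixed: plate 122 x 158 mm, 5 mm thick, side rails 18 mm high, back stop 24 mm high. Origin: centre of the underside, on the table; own +x is the way in (within 0.25 rad of world -y). Rails' inner faces 67 mm off the axis from x -50 to +20 mm, tapering to 61.5 at +42. Box home: its origin at x +9, z 5 mm, own x along the station's -x.
- station_sill (a point): Middle of the upper edge of the sill, the open end of the plate, a 5 mm step: x = -61 mm, z = 5 mm in the station's frame; axes as the station.
- station_stop (a point): Foot of the back stop's inner face: x = +49 mm, z = 5 mm in the station's frame; axes as the station. The box's front touches this face when home.
- pipette_lying: Loose micropipette lying on the bench, 52 x 251 x 28 mm, a bystander. Origin: under its middle.
- marker_black: Loose black marker pen lying on the bench, 135 mm long, a bystander. Origin: under its middle.
- beaker_50: Loose empty glass beaker, 44 mm across, 61 mm high, a bystander. Origin: centre of its underside.
- scint_vial_1: Loose glass vial with a white cap, 27 mm across, 60 mm high, a bystander. Origin: centre of its underside.
- scint_vial_2: Second such vial, a bystander. Origin: centre of its underside.

How it is judged:
On the way, in this order (a step that is already met when the one before it is completed fails the run):
1. the box, still lying on its back, is butted against the sill (bottom within 8 mm of it, turned less than 0.1 rad) (x of tip_box in the frame of station between -0.069 and -0.05 m and angle between tip_box's own z axis and vertical above 1.4 rad and angle between the z axis of tip_box and the x axis of station, either way round below 0.1 rad), for 0.1 s.
2. the box has been tipped upright onto the base plate (angle between tip_box's own z axis and vertical below 0.08 rad and x of tip_box in the frame of station above -0.04 m and z of tip_box in the frame of station above 0.003 m), for 0.2 s.
At the end, for the whole second after the job is handed in: The box stands upright (within 0.05 rad) flat on the base plate between the rails, its front within 4 mm of the back stop, centred within 8 mm and turned less than 0.14 rad, at rest (angle between tip_box's own z axis and vertical below 0.05 rad and x of tip_box in the frame of station between 0.005 and 0.013 m and y of tip_box in the frame of station between -0.008 and 0.008 m and angle between the x axis of tip_box and the x axis of station, either way round below 0.14 rad and z of tip_box in the frame of station between 0.003 and 0.009 m and x of tip_box_heel in the frame of station below -0.02 m and linear speed of tip_box below 0.01 m/s); the robot touches nothing.
It fails at once if the box was picked up (its heel edge more than 20 mm above the table) (height (world z) of tip_box_heel above 0.02 m).
It fails at once if a bystander (pipette, marker, beaker or vial) was moved by more than 15 mm (distance of any of pipette_lying, marker_black, beaker_50, scint_vial_1, scint_vial_2 from where it was at the start of the episode above 0.015 m).
It also fails if it takes over 56 s, if anything falls off the work surface, if the arm or the gripper's body presses on something with over 40 N, if the wrist force passes 120 N, or if a joint passes its speed limit or range.

ROBOT

A 6-joint arm with a two-finger parallel gripper is mounted at the origin on a cart in front of the work surface, level with it; the furniture and walls round the work are solid. World frame = base frame: x ahead of the robot, y to its left, z up, the work surface at z = 0. Lengths are in m, angles in rad, forces in N, time in s.
With the tool pointing down it reaches from about 0.25 to 0.8 m from the base axis. Payload 8.5 kg.
Tool frame: the origin (TCP) lies midway between the tips of the shut fingers; the grasp point (between the pads) lies 19 mm behind it (arm.grip_depth is the distance from the TCP to the grasp point, in m); z points along the fingers, y is the direction in which the jaws open and shut (so a half turn about z gives the same grasp; the last joint's range is limited). The gripper opens to 85 mm and grips with 20 to 120 N. Pads are 22 mm wide; open, the fingers measure 114 mm over their backs; the gripper's body (76 mm by 85 mm) begins 54 mm behind the grasp point. The pads swing forward as they close: fully open they stand 13 mm farther back than shut.
Start: joints at [-1.147, 0.238, -0.013, 1.319, 0, 1.571], TCP at [0.216, -0.479, 0.231] pointing down, gripper open.
Joint ranges: [-2.66, 2.66], [-1.03, 1.9], [-1.14, 1.46], [-1.82, 2.27], [-1.45, 1.34], [-3.14, 3.14]. Speed limits (rad/s): [2.22, 2.22, 2.79, 3.14, 3.14, 3.14].

INTERFACE

Orientations are given as a 3x3 rotation matrix whose columns are the frame's x, y, z axes.
In Python, from bench import arm gives the robot as it stands.
- The arm moves only by the tool play_rows, never from a script. Its argument "motion" is a list of rows, each a list of 7 numbers: the shift along the tool's x, y, z in m, then the turn, a rotation vector about the tool's x, y, z in rad, then the opening, from 0 (shut) to 1 (fully open). In form: [[x, y, z, wx, wy, wz, gripper], ...]. A call has 1 to 10 rows; each row shifts and turns the pose as measured when the row begins, along the tool's axes as they then stand; what a row does not reach is not made up. A row lasts 1/12 s, in which the tool goes at most 41.7 mm and 7.16 degrees, less where a joint would pass 70% of its speed; a pose out of reach is approached as far as the arm can. A call is refused whole if a number of a shift passes 0.0417 or a number of a turn 0.125, either way. A call with a gripper value outside its range is refused whole. The fingers move at their own pace and stop on an object; "grip_force" is the grip in N (left out, the last holds). Time passes only in rows, so rows that do not move let the fingers close. It gives the time, the measured TCP pose, the force and the opening at its end, in the units of the state.
- arm.read_state(): the state, without advancing time (a new reading comes with each control period).
- arm.get_image(name): name is "scene" or "top" or "wrist"; returns a dict with "img" (384x512x3 uint8, red, green, blue), "intrinsics" (3x3 intrinsics, pixels), "rvec" (rotation vector, rad) and "tvec" (3), from world to camera coordinates, as OpenCV has them; the wrist camera has in their place "T_tool_cam" (4x4, takes a point from camera to tool coordinates, whose origin is the TCP and whose axes are the flange's). Camera axes: x right, y down, z forward; pixel columns grow to the right and rows downward; lengths in m; the calibration is good to about 2 mm. The wrist camera is an equidistant fisheye: a pixel r from the principal point sees the ray r / f radians off the axis. A picture is of the moment at which its call begins: read the wrist's pose just before it. There is no depth.
- arm.job_done(): hands the job in, once; it reports no verdict.
Trained networks look in the newest picture that a camera, given by its name, has taken for a name from the list of things; names that differ only in an ending like _2 or _b are one class to them, and where a whole thing is asked for, a point or a joint stands for the part that bears it (a point fixed in the world has none). Each returns a list of dicts, best first, with "p" (0 to 1); they miss things now and then, are a little off and sometimes report something else, mostly with a low value. They report only what shows in the picture. A call takes as long as a camera call.
- arm.boxes_of(camera, query): "at" ([column, row] in pixels, amid what is visible of it).
- arm.mark_of(camera, query): "at" ([column, row] in pixels: a listed point, or the origin of a listed thing).
The state is a dict: "clock": time; "q": joint angles; "qvel": joint speeds; "effort": joint torques, N m; "eef_pos": TCP position; "tool_rot": TCP orientation; "contact_force": force on the tool from outside, world axes, zero at the start; "torque": the same for the moment, N m; "gripper_width": finger opening in m.
Only numpy, scipy, OpenCV 4.12 (cv2) and the standard library are available. Lean on these libraries where they do the work, as an engineer would, in place of code of your own. Each camera call takes 0.05 s, during which the arm holds its last target.

## Working session

There is one attempt and no reset: what is moved stays moved. The work goes in short steps, Python scripts to look and compute and a tool call to move; the robot and the scene stay as the last step left them, time stands still between calls to the robot, and variables do not carry over. Pictures are saved under pics/ and viewed, and the job is handed in when it is done.

Besides the shell and the picture viewer there is one more tool, called after "Call:" by a JSON object that holds its "fn" and its "kwargs", one argument or row to a line. play_rows: Moves the arm, as the interface text tells. Its arguments: {"type":"object","properties":{"motion":{"type":"array","items":{"type":"array","items":{"type":"number"}}},"grip_force":{"type":"number"}},"required":["motion"]}

```bash
ls; mkdir -p pics; python3 - <<'E'
from bench import arm
import cv2
s=arm.read_state(); print(s)
for c in ["scene","top","wrist"]:
    im=arm.get_image(c); cv2.imwrite(f"pics/{c}0.png",im["img"][:,:,::-1])
    print(c,{k:v for k,v in im.items() if k!="img"})
    for q in ["tip_box","tip_box_heel","station","station_sill","station_stop","pipette_lying","marker_black","beaker_50","scint_vial_1"]:
        print(q,"M",[(d["at"],round(d["p"],2)) for d in arm.mark_of(c,q)][:3]) if c!="wrist" else 0
E
```

```text
pics
{'clock': 0.0, 'q': array([-1.14700149e+00,  2.38782754e-01, -1.42725701e-02,  1.31916738e+00,
       -5.93558395e-07,  1.57082299e+00]), 'qvel': array([ 5.73282324e-05,  3.54109255e-04,  7.31189599e-05, -9.81112599e-05,
       -8.15348709e-04, -2.09959727e-04]), 'effort': array([-1.99147842e-03, -5.38777184e+01,  3.46438551e+01,  1.82434445e-02,
       -1.75776995e-04, -4.09165011e-06]), 'eef_pos': array([ 0.2157227 , -0.47818142,  0.23066944]), 'tool_rot': array([[ 9.11545951e-01,  4.11197806e-01, -5.87097427e-04],
       [ 4.11198225e-01, -9.11545024e-01,  1.29994406e-03],
       [-6.31594553e-07, -1.42637216e-03, -9.99998983e-01]]), 'contact_force': array([ 0.34896756, -0.08966875, -0.1060227 ]), 'torque': array([ 0.02377313, -0.01411063, -0.00075396]), 'gripper_width': 0.08540512839795833}
scene {'intrinsics': array([[465.51742953,   0.        , 260.13917169],
       [  0.        , 465.51742953, 186.24470392],
       [  0.        ,   0.        ,   1.        ]]), 'rvec': array([ 1.23177342,  2.45163403, -0.78247591]), 'tvec': array([ 0.55345717, -0.16283438,  1.2909605 ])}
t
[... 886 characters left out ...]
g M [([273.8, 264.2], 0.61)]
marker_black M [([178.5, 139.9], 0.49)]
beaker_50 M [([242.0, 136.0], 0.77)]
scint_vial_1 M [([338.9, 213.1], 0.6), ([331.6, 195.0], 0.47)]
wrist {'intrinsics': array([[297.31863964,   0.        , 248.43065353],
       [  0.        , 297.31863964, 192.11640912],
       [  0.        ,   0.        ,   1.        ]]), 'T_tool_cam': array([[-3.98716538e-04, -9.50758027e-01, -3.09933887e-01,
         7.87130172e-02],
       [ 9.99999765e-01, -2.06078861e-04, -6.54285708e-04,
         8.54751365e-04],
       [ 5.58196566e-04, -3.09934075e-01,  9.50757886e-01,
        -1.42307127e-01],
       [ 0.00000000e+00,  0.00000000e+00,  0.00000000e+00,
         1.00000000e+00]])}
```

View pics/scene0.png

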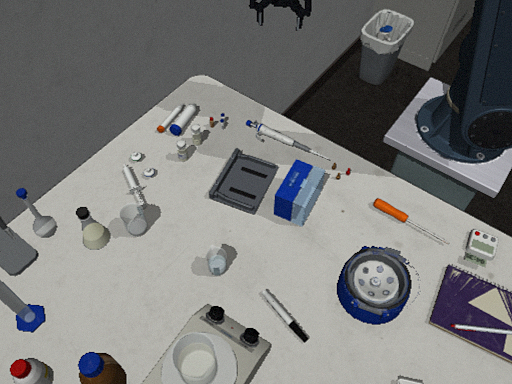

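View pics/top0.png

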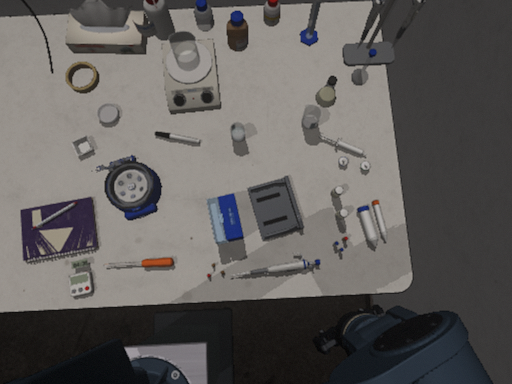

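View pics/wrist0.png

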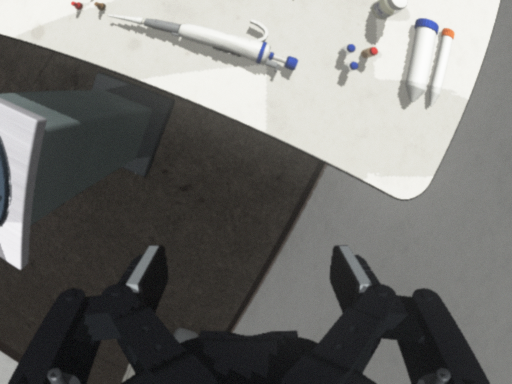

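The top view shows the box at about (225,219), with its lid to the left and its blue bottom facing the station at about (275,207). The pipette lies below them around (275,268). I'll enlarge this area to measure it.

```bash
python3 - <<'E'
import cv2
a=cv2.imread("pics/top0.png")[165:285,195:325]
cv2.imwrite("pics/topc.png",cv2.resize(a,None,fx=6,fy=5,interpolation=cv2.INTER_CUBIC)) 
a=cv2.imread("pics/scene0.png")[110:235,190:350]
cv2.imwrite("pics/scc.png",cv2.resize(a,None,fx=5,fy=4.8,interpolation=cv2.INTER_CUBIC)) 
E
```

```text
(no output)
```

View pics/topc.png

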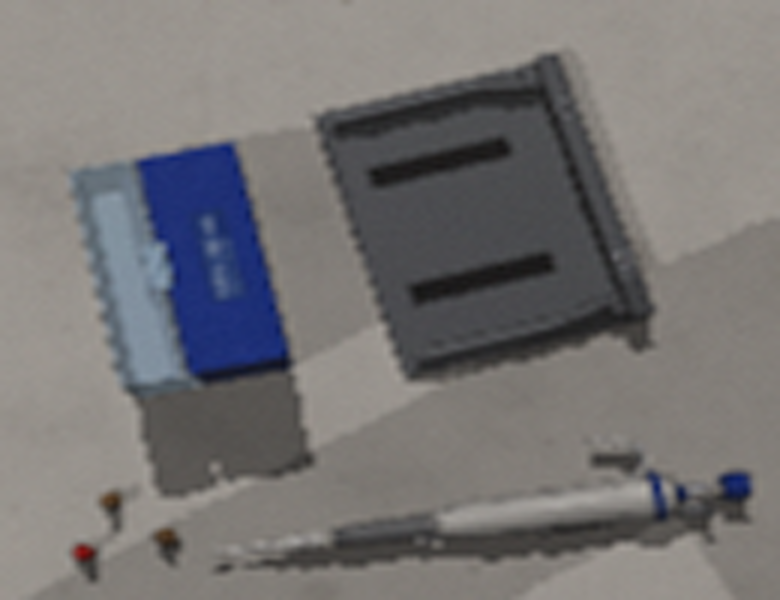

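View pics/scc.png

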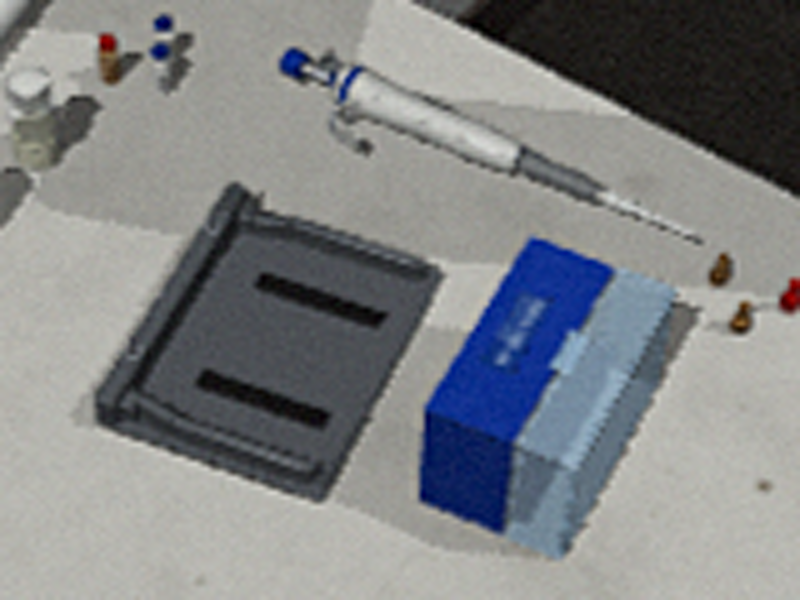

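```bash
cat > h.py <<'E'
import numpy as np,cv2
from scipy.optimize import least_squares
def proj(im,P): return cv2.projectPoints(np.array(P,float).reshape(-1,1,3),im["rvec"],im["tvec"],im["intrinsics"],None)[0].reshape(-1,2)
def Rz(a): c,s=np.cos(a),np.sin(a); return np.array([[c,-s,0],[s,c,0],[0,0,1]])
Rb0=np.array([[0,-1,0],[0,0,1],[-1,0,0.]]) # box on back with z along +y : columns x,y,z
def stw(p,P): return (Rz(p[2])@np.array(P).T).T+np.array([p[0],p[1],0])
def boxw(p,P): return (Rz(p[2])@Rb0@np.array(P).T).T+np.array([p[0],p[1],0.043])
def fit(f,obs,x0):
    def r(p): return np.concatenate([(proj(im,f(p,P))-px).ravel() for im,P,px in obs])
    s=least_squares(r,x0,loss='soft_l1'); return s.x,r(s.x).reshape(-1,2)
E
python3 - <<'E'
from h import *
from bench import arm
T=arm.get_image("top");S=arm.get_image("scene")
t=lambda a:np.array(a)/[6,5]+[195,165]-.4
s=lambda a:np.array(a)/[5,4.8]+[190,110]-.4
m=lambda a:np.array(a)/1000.
st,r=fit(stw,[(T,m([[-61,79,5],[-61,-79,5],[61,79,24],[61,-79,24]]),t([[318,118],[410,378],[553,53],[648,312]])),
 (S,m([[-61,-79,5],[-61,79,5],[61,-79,24],[61,79,24]]),s([[440,270],[325,498],[237,185],[97,405]]))],[.3,-.4,-1.57])
print(st.round(4),r.round(1).tolist())
b,r=fit(boxw,[(T,m([[-40,-59,0],[-40,59,0],[-40,-59,76],[-40,59,76]]),t([[235,142],[288,360],[72,175],[130,388]])),
 (S,m([[-40,59,0],[-40,-59,0],[43,-59,0],[-40,59,76],[-40,-59,76]]),s([[532,240],[425,410],[420,502],[675,292],[572,468]]))],[.3,-.3,0])
print(b.round(4),r.round(1).tolist())
p=Rz(st[2]).T@(np.array([b[0],b[1],0])-[st[0],st[1],0]); print("box origin in station",p, "yaw err",b[2]-(st[2]+np.pi/2))
print("station y dir",Rz(st[2])[:,:2])
# bystanders on table z=0
for im,q,h in [(T,"pipette_lying",0.0)]:
    pass
def ray(im,px,z):
    R=cv2.Rodrigues(im["rvec"])[0];c=-R.T@im["tvec"];d=R.T@np.linalg.inv(im["intrinsics"])@[px[0],px[1],1];return c+d*(z-c[2])/d[2]
for n,px in dict(tip=(231,277),knob=(319,262),hook=(297,257),beaker=(238,131),vialA=(339,190)).items(): print(n,ray(T,px,0.01 if n in("tip","knob","hook") else 0.0).round(3), stw([0,0,-st[2]],[ray(T,px,0.01)-[st[0],st[1],0]]).round(3))
E
```

```text
[ 0.5084 -0.3627 -1.3243] [[-2.4, -0.0], [-1.7, 0.4], [-1.0, -0.5], [0.6, 0.3], [0.5, -0.1], [-0.2, 0.3], [-2.4, -1.3], [-1.3, -1.1]]
[ 0.4837 -0.2614  0.1688] [[-1.0, -0.0], [-0.7, -0.6], [-1.7, -0.6], [-2.8, 0.1], [-0.9, -1.6], [-0.9, -1.0], [-1.2, -0.5], [0.0, -0.9], [0.5, -0.2]]
box origin in station [-0.10428335  0.00075341  0.        ] yaw err -0.07769592433379299
station y dir [[ 0.24397331  0.96978195]
 [-0.96978195  0.24397331]
 [ 0.          0.        ]]
tip [ 0.321 -0.234  0.01 ] [[-0.17 -0.15  0.01]]
knob [ 0.35 -0.48  0.01] [[ 0.075 -0.182  0.01 ]]
hook [ 0.366 -0.42   0.01 ] [[ 0.021 -0.152  0.01 ]]
beaker [ 0.748 -0.27   0.   ] [[-0.032  0.251  0.01 ]]
vialA [ 0.552 -0.556  0.   ] [[ 0.196 -0.006  0.01 ]]
```

```bash
cat >> h.py <<'E'
from scipy.spatial.transform import Rotation as Ro, Slerp
ST=np.array([0.5084,-0.3627,-1.3243])
RS=Rz(ST[2]); f=RS[:,0]; l=RS[:,1]; u=np.array([0,0,1.])
def toolR(t): z=f*np.sin(t)-u*np.cos(t); y=l; return np.column_stack([np.cross(y,z),y,z])
def sw(x,y,z): return RS@[x,y,z]+[ST[0],ST[1],0]
def tos(p): return RS.T@(np.array(p)-[ST[0],ST[1],0])
def plan(s,pos,R,n,g):
    p=np.array(s["eef_pos"]);R0=np.array(s["tool_rot"])
    sl=Slerp([0,1],Ro.from_matrix([R0,R])); out=[]
    for i in range(n):
        Ra=sl(i/n);Rb=sl((i+1)/n)
        out.append([*np.round(Ra.inv().apply((pos-p)/n),4).tolist(),*np.round((Ra.inv()*Rb).as_rotvec(),3).tolist(),g])
    print("n",n,"step mm",np.linalg.norm(pos-p)/n*1e3); print(out)
def st():
    from bench import arm
    s=arm.read_state(); F=RS.T@s["contact_force"]
    print("t",round(s["clock"],2),"tcp st",tos(s["eef_pos"]).round(4),"F st",F.round(2),"w",round(s["gripper_width"],4),"rot err",(Ro.from_matrix(s["tool_rot"]).inv()*Ro.from_matrix(toolR(T30))).as_rotvec().round(3),"q",s["q"].round(2)); return s
T30=0.52
E
python3 - <<'E'
from h import *
s=st()
plan(s,sw(-.245,.004,.18),toolR(T30),20,0.6)
E
```

```text
t 1.15 tcp st [ 0.0409 -0.3119  0.2313] F st [-0.5  -0.42  0.21] w 0.0852 rot err [-0.362 -0.432 -1.36 ] q [-1.15  0.24 -0.01  1.32 -0.    1.57]
n 20 step mm 21.460197174219644
[[0.0181, -0.0113, 0.0026, -0.018, -0.022, -0.068, 0.6], [0.0188, -0.0101, 0.002, -0.018, -0.022, -0.068, 0.6], [0.0195, -0.0088, 0.0014, -0.018, -0.022, -0.068, 0.6], [0.0201, -0.0075, 0.0008, -0.018, -0.022, -0.068, 0.6], [0.0206, -0.0061, 0.0002, -0.018, -0.022, -0.068, 0.6], [0.0209, -0.0047, -0.0003, -0.018, -0.022, -0.068, 0.6], [0.0212, -0.0032, -0.0008, -0.018, -0.022, -0.068, 0.6], [0.0213, -0.0018, -0.0013, -0.018, -0.022, -0.068, 0.6], [0.0214, -0.0003, -0.0018, -0.018, -0.022, -0.068, 0.6], [0.0213, 0.0012, -0.0023, -0.018, -0.022, -0.068, 0.6], [0.0211, 0.0027, -0.0027, -0.018, -0.022, -0.068, 0.6], [0.0208, 0.0042, -0.0031, -0.018, -0.022, -0.068, 0.6], [0.0204, 0.0056, -0.0034, -0.018, -0.022, -0.068, 0.6], [0.0199, 0.0071, -0.0038, -0.018, -0.022, -0.068, 0.6], [0.0193, 0.0085, -0.004, -0.018, -0.022, -0.068, 0.6], [0.0186, 0.0098, -0.0043, -0.018, -0.022, -0.068, 0.6], [0.0178, 0.0111, -0.0045, -0.018, -0.022, -0.068, 0.6], [0.0169, 0.0124, -0.0047, -0.018, -0.022, -0.068, 0.6], [0.0159, 0.0136, -0.0048, -0.018, -0.022, -0.068, 0.6], [0.0148, 0.0147, -0.0048, -0.018, -0.022, -0.068, 0.6]]
```

Call:
{"fn": "play_rows", "kwargs": {
  "motion": [
    [0.018,-0.011,0.0026,-0.018,-0.022,-0.068,0.6],
    [0.019,-0.01,0.002,-0.018,-0.022,-0.068,0.6],
    [0.0195,-0.009,0.0014,-0.018,-0.022,-0.068,0.6],
    [0.02,-0.0075,0.0008,-0.018,-0.022,-0.068,0.6],
    [0.0206,-0.006,0.0002,-0.018,-0.022,-0.068,0.6],
    [0.021,-0.0047,-0.0003,-0.018,-0.022,-0.068,0.6],
    [0.021,-0.0032,-0.0008,-0.018,-0.022,-0.068,0.6],
    [0.021,-0.0018,-0.0013,-0.018,-0.022,-0.068,0.6],
    [0.021,-0.0003,-0.0018,-0.018,-0.022,-0.068,0.6],
    [0.021,0.0012,-0.0023,-0.018,-0.022,-0.068,0.6]
  ]
}}

```text
clock: 1.98
eef_pos: [0.3348, -0.2996, 0.2036]
tool_rot: [[0.423, 0.906, -0.029], [0.864, -0.413, -0.288], [-0.273, 0.097, -0.957]]
contact_force: [0.9, 0.4, -0.5]
gripper_width: 0.0511
```

```bash
python3 - <<'E'
from h import *
s=st()
plan(s,sw(-.245,.004,.18),toolR(T30),10,0.6)
E
```

```text
t 1.98 tcp st [-0.1036 -0.153   0.2036] F st [-0.19  1.01 -0.55] w 0.0511 rot err [-0.176 -0.2   -0.658] q [-0.55  0.02 -0.38  1.04 -0.26  1.44]
n 10 step mm 21.260727371712882
[[0.0208, 0.0032, -0.0031, -0.018, -0.02, -0.066, 0.6], [0.0205, 0.0046, -0.0035, -0.018, -0.02, -0.066, 0.6], [0.02, 0.006, -0.0038, -0.018, -0.02, -0.066, 0.6], [0.0195, 0.0074, -0.0041, -0.018, -0.02, -0.066, 0.6], [0.0189, 0.0087, -0.0043, -0.018, -0.02, -0.066, 0.6], [0.0182, 0.01, -0.0045, -0.018, -0.02, -0.066, 0.6], [0.0174, 0.0113, -0.0047, -0.018, -0.02, -0.066, 0.6], [0.0165, 0.0125, -0.0048, -0.018, -0.02, -0.066, 0.6], [0.0156, 0.0136, -0.0049, -0.018, -0.02, -0.066, 0.6], [0.0145, 0.0147, -0.005, -0.018, -0.02, -0.066, 0.6]]
```

Call:
{"fn": "play_rows", "kwargs": {
  "motion": [
    [0.0208,0.0032,-0.0031,-0.018,-0.02,-0.066,0.6],
    [0.0205,0.0046,-0.0035,-0.018,-0.02,-0.066,0.6],
    [0.02,0.006,-0.0038,-0.018,-0.02,-0.066,0.6],
    [0.0195,0.0074,-0.0041,-0.018,-0.02,-0.066,0.6],
    [0.019,0.0087,-0.0043,-0.018,-0.02,-0.066,0.6],
    [0.018,0.01,-0.0045,-0.018,-0.02,-0.066,0.6],
    [0.0174,0.0113,-0.0047,-0.018,-0.02,-0.066,0.6],
    [0.0165,0.0125,-0.0048,-0.018,-0.02,-0.066,0.6],
    [0.0156,0.0136,-0.0049,-0.018,-0.02,-0.066,0.6],
    [0.0145,0.0147,-0.005,-0.018,-0.02,-0.066,0.6]
  ]
}}

```text
clock: 2.82
eef_pos: [0.4552, -0.1119, 0.1804]
tool_rot: [[-0.242, 0.96, 0.144], [0.826, 0.281, -0.488], [-0.509, 0.001, -0.861]]
contact_force: [0.4, -0.5, -0.1]
gripper_width: 0.0511
```

```bash
python3 - <<'E'
from h import *
s=st()
plan(s,sw(-.215,.004,.016),toolR(T30),9,0.6)
E
```

```text
t 2.82 tcp st [-0.2562  0.0096  0.1804] F st [ 0.59  0.25 -0.13] w 0.0511 rot err [0.02  0.014 0.033] q [ 0.09  0.08 -0.46  0.91 -0.52  1.35]
n 9 step mm 18.845687573426478
[[0.0054, -0.0008, 0.018, 0.002, 0.002, 0.004, 0.6], [0.0053, -0.0008, 0.0181, 0.002, 0.002, 0.004, 0.6], [0.0053, -0.0008, 0.0181, 0.002, 0.002, 0.004, 0.6], [0.0053, -0.0007, 0.0181, 0.002, 0.002, 0.004, 0.6], [0.0053, -0.0007, 0.0181, 0.002, 0.002, 0.004, 0.6], [0.0052, -0.0007, 0.0181, 0.002, 0.002, 0.004, 0.6], [0.0052, -0.0007, 0.0181, 0.002, 0.002, 0.004, 0.6], [0.0052, -0.0007, 0.0181, 0.002, 0.002, 0.004, 0.6], [0.0051, -0.0006, 0.0181, 0.002, 0.002, 0.004, 0.6]]
```

Call:
{"fn": "play_rows", "kwargs": {
  "motion": [
    [0.0054,-0.0008,0.018,0.002,0.002,0.004,0.6],
    [0.0053,-0.0008,0.018,0.002,0.002,0.004,0.6],
    [0.0053,-0.0008,0.018,0.002,0.002,0.004,0.6],
    [0.0053,-0.0007,0.018,0.002,0.002,0.004,0.6],
    [0.0053,-0.0007,0.018,0.002,0.002,0.004,0.6],
    [0.0052,-0.0007,0.018,0.002,0.002,0.004,0.6],
    [0.0052,-0.0007,0.018,0.002,0.002,0.004,0.6],
    [0.0052,-0.0007,0.017,0.002,0.002,0.004,0.6]
  ]
}}

```text
clock: 3.48
eef_pos: [0.4668, -0.142, 0.0336]
tool_rot: [[-0.22, 0.965, 0.14], [0.84, 0.261, -0.476], [-0.496, 0.013, -0.868]]
contact_force: [0.1, -0.1, 0.1]
gripper_width: 0.0515
```

```bash
python3 - <<'E'
from h import *
from bench import arm
s=st()
plan(s,sw(-.215,.004,.016),toolR(T30),3,0.6)
im=arm.get_image("scene"); a=im["img"][90:250,170:380,::-1]; cv2.imwrite("pics/s1.png",cv2.resize(a,None,fx=3.7,fy=3.7))
im=arm.get_image("wrist"); cv2.imwrite("pics/w1.png",im["img"][:,:,::-1])
E
```

```text
t 3.48 tcp st [-0.2242  0.0135  0.0336] F st [0.09 0.07 0.08] w 0.0515 rot err [ 0.02  -0.001  0.009] q [ 0.01  0.27 -0.68  0.46 -0.5   1.28]
n 3 step mm 7.350333519256896
[[0.0003, -0.0033, 0.0066, 0.007, -0.0, 0.003, 0.6], [0.0003, -0.0033, 0.0066, 0.007, -0.0, 0.003, 0.6], [0.0003, -0.0032, 0.0066, 0.007, -0.0, 0.003, 0.6]]
```

View pics/s1.png

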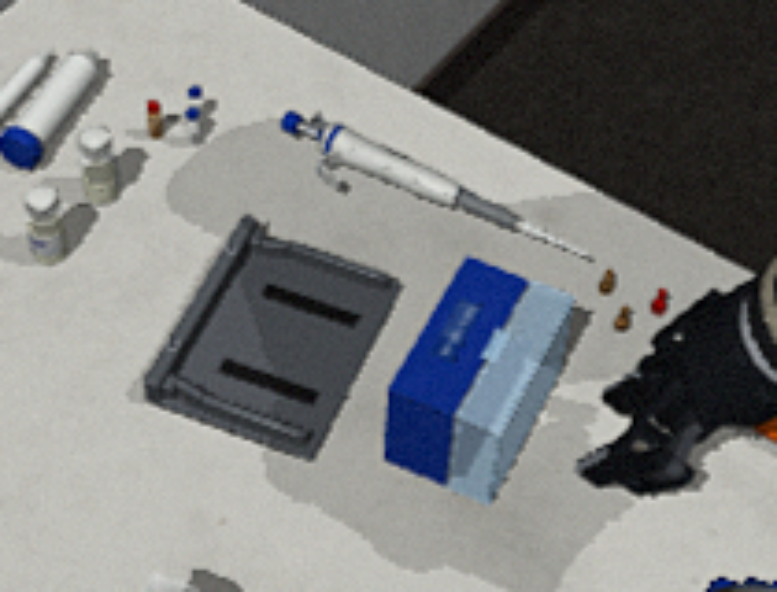

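View pics/w1.png

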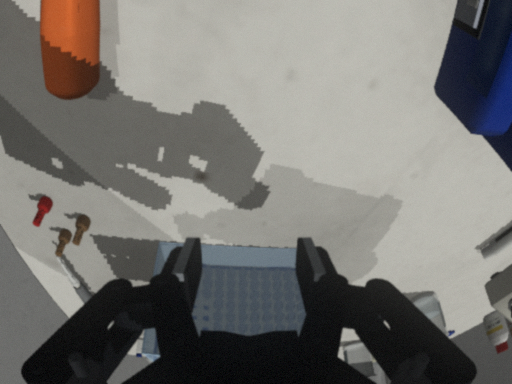

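The scene view shows the fingertips just short of the lid face and level with it, and the wrist view shows the jaws straddling the lid's middle. I'll align, then push.

Call:
{"fn": "play_rows", "kwargs": {
  "motion": [
    [0.0003,-0.0035,0.0066,0.007,0,0.003,0.6],
    [0.0003,-0.0035,0.0066,0.007,0,0.003,0.6],
    [0.0003,-0.0035,0.006,0.007,0,0.003,0.6],
    [0,0,0,0,0,0,0.6]
  ]
}}

```text
clock: 3.92
eef_pos: [0.4578, -0.1539, 0.0161]
tool_rot: [[-0.212, 0.97, 0.116], [0.842, 0.242, -0.482], [-0.496, -0.004, -0.868]]
contact_force: [-0.2, -0.7, 0.1]
gripper_width: 0.0516
```

```bash
python3 - <<'E'
from h import *
s=st()
plan(s,sw(-.175,.003,.015),toolR(T30),8,0.6)
E
```

```text
t 3.92 tcp st [-0.2149  0.0019  0.0161] F st [ 0.62 -0.38  0.07] w 0.0516 rot err [-0.005 -0.001 -0.   ] q [-0.01  0.3  -0.71  0.42 -0.5   1.28]
n 8 step mm 4.988975164441953
[[-0.0043, 0.0002, 0.0026, -0.001, -0.0, -0.0, 0.6], [-0.0043, 0.0002, 0.0026, -0.001, -0.0, -0.0, 0.6], [-0.0043, 0.0001, 0.0026, -0.001, -0.0, -0.0, 0.6], [-0.0043, 0.0001, 0.0026, -0.001, -0.0, -0.0, 0.6], [-0.0043, 0.0001, 0.0026, -0.001, -0.0, -0.0, 0.6], [-0.0043, 0.0001, 0.0026, -0.001, -0.0, -0.0, 0.6], [-0.0043, 0.0001, 0.0026, -0.001, -0.0, -0.0, 0.6], [-0.0043, 0.0001, 0.0026, -0.001, -0.0, -0.0, 0.6]]
```

Call:
{"fn": "play_rows", "kwargs": {
  "motion": [
    [-0.0043,0.0001,0.0025,0,0,0,0.6],
    [-0.0043,0.0001,0.0025,0,0,0,0.6],
    [-0.0043,0.0001,0.0025,0,0,0,0.6],
    [-0.0043,0.0001,0.0025,0,0,0,0.6],
    [-0.0043,0.0001,0.0025,0,0,0,0.6],
    [-0.0043,0.0001,0.0025,0,0,0,0.6],
    [-0.0043,0.0001,0.0025,0,0,0,0.6],
    [-0.0043,0.0001,0.0025,0,0,0,0.6],
    [-0.0043,0.0001,0.0025,0,0,0,0.6]
  ]
}}

```text
clock: 4.67
eef_pos: [0.4717, -0.201, 0.0176]
tool_rot: [[-0.211, 0.97, 0.119], [0.842, 0.242, -0.482], [-0.496, -0.001, -0.868]]
contact_force: [-0.9, 3.0, 1.5]
gripper_width: 0.0512
```

```bash
python3 - <<'E'
from h import *
from bench import arm
s=st()
plan(s,sw(-.150,.003,.015),toolR(T30),6,0.6)
im=arm.get_image("scene"); a=im["img"][90:250,170:380,::-1]; cv2.imwrite("pics/s2.png",cv2.resize(a,None,fx=3.7,fy=3.7))
E
```

```text
t 4.67 tcp st [-0.1658  0.0038  0.0176] F st [-3.17 -0.12  1.46] w 0.0512 rot err [-0.002 -0.001 -0.001] q [-0.12  0.31 -0.69  0.37 -0.48  1.15]
n 6 step mm 2.6701993870020018
[[-0.0021, -0.0001, 0.0017, -0.0, -0.0, -0.0, 0.6], [-0.0021, -0.0001, 0.0017, -0.0, -0.0, -0.0, 0.6], [-0.0021, -0.0001, 0.0017, -0.0, -0.0, -0.0, 0.6], [-0.0021, -0.0001, 0.0017, -0.0, -0.0, -0.0, 0.6], [-0.0021, -0.0001, 0.0017, -0.0, -0.0, -0.0, 0.6], [-0.0021, -0.0001, 0.0017, -0.0, -0.0, -0.0, 0.6]]
```

View pics/s2.png

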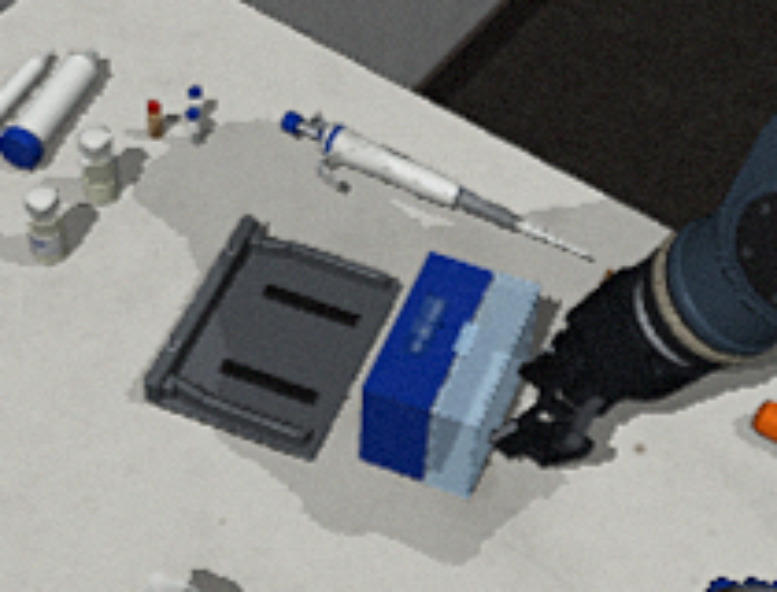

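The box is sliding and turning square to the station, with about 15–20 mm left. I'll continue more slowly.

Call:
{"fn": "play_rows", "kwargs": {
  "motion": [
    [-0.002,0,0.0014,0,0,0,0.6],
    [-0.002,0,0.0014,0,0,0,0.6],
    [-0.002,0,0.0014,0,0,0,0.6],
    [-0.002,0,0.0014,0,0,0,0.6],
    [-0.002,0,0.0014,0,0,0,0.6],
    [-0.002,0,0.0014,0,0,0,0.6]
  ]
}}

```text
clock: 5.22
eef_pos: [0.4763, -0.2166, 0.0167]
tool_rot: [[-0.211, 0.97, 0.12], [0.842, 0.243, -0.482], [-0.496, -0.0, -0.868]]
contact_force: [-1.7, 3.5, 2.2]
gripper_width: 0.0509
```

```bash
python3 - <<'E'
from h import *
from bench import arm
s=st()
im=arm.get_image("scene"); a=im["img"][110:235,190:350,::-1]; cv2.imwrite("pics/s3.png",cv2.resize(a,None,fx=5,fy=4.8,interpolation=cv2.INTER_CUBIC))
E
```

```text
t 5.22 tcp st [-0.1495  0.0045  0.0167] F st [-3.82 -0.84  2.25] w 0.0509 rot err [-0.001 -0.    -0.001] q [-0.16  0.32 -0.68  0.35 -0.47  1.12]
```

View pics/s3.png

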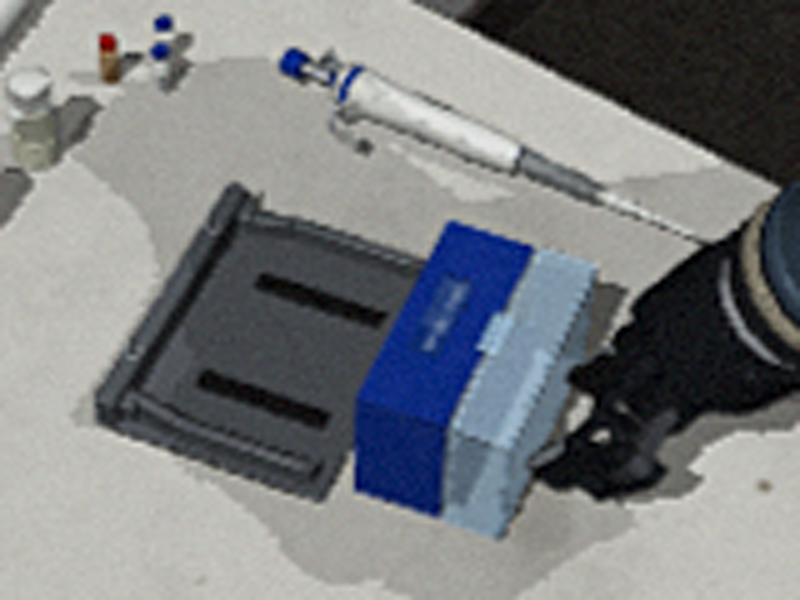

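```bash
cat > fb.py <<'E'
from h import *
import sys
from bench import arm
def fitbox(sc):
    S=arm.get_image("scene")
    s=lambda a:np.array(a)/[5,4.8]+[190,110]-.4
    P=np.array([[-40,59,0],[-40,-59,0],[43,-59,0],[-40,59,76],[-40,-59,76]])/1e3
    b,r=fit(boxw,[(S,P,s(sc))],[.48,-.28,.2])
    print("box st",tos([b[0],b[1],0]).round(4),"yawerr",round(b[2]-ST[2]-np.pi/2,3),r.round(1).tolist())
E
python3 - <<'E'
from fb import *
fitbox([[532,240],[425,410],[420,502],[675,292],[572,468]])
fitbox([[455,220],[357,400],[357,490],[598,265],[505,448]])
E
```

```text
box st [-0.1062  0.0023  0.    ] yawerr -0.083 [[-0.2, -0.9], [-0.5, -0.3], [-0.8, 0.3], [0.7, -0.1], [1.0, 0.7]]
box st [-0.0716  0.007   0.    ] yawerr -0.013 [[-0.7, -0.2], [-0.3, -0.8], [-0.7, 0.2], [0.6, 0.3], [1.5, 0.3]]
```

Call:
{"fn": "play_rows", "kwargs": {
  "motion": [
    [-0.002,0,0.0014,0,0,0,0.6],
    [-0.002,0,0.0014,0,0,0,0.6],
    [-0.002,0,0.0014,0,0,0,0.6],
    [-0.002,0,0.0014,0,0,0,0.6]
  ]
}}

```text
clock: 5.7
eef_pos: [0.4787, -0.2256, 0.0155]
tool_rot: [[-0.212, 0.97, 0.121], [0.843, 0.244, -0.48], [-0.495, -0.0, -0.869]]
contact_force: [-6.6, 28.2, 20.2]
gripper_width: 0.0511
```

Call:
{"fn": "play_rows", "kwargs": {
  "motion": [
    [-0.001,0,0.0006,0,0,0,0.6],
    [-0.001,0,0.0006,0,0,0,0.6],
    [-0.001,0,0.0006,0,0,0,0.6]
  ]
}}

```text
clock: 5.95
eef_pos: [0.4787, -0.2252, 0.0144]
tool_rot: [[-0.217, 0.969, 0.122], [0.846, 0.249, -0.472], [-0.487, 0.0, -0.873]]
contact_force: [-4.5, 15.1, 9.6]
gripper_width: 0.0516
```

```bash
python3 - <<'E'
from h import *
from bench import arm
s=st()
im=arm.get_image("scene"); a=im["img"][110:235,190:350,::-1]; cv2.imwrite("pics/s4.png",cv2.resize(a,None,fx=5,fy=4.8,interpolation=cv2.INTER_CUBIC))
im=arm.get_image("top"); a=im["img"][165:285,195:325,::-1]; cv2.imwrite("pics/t4.png",cv2.resize(a,None,fx=6,fy=5,interpolation=cv2.INTER_CUBIC))
E
```

```text
t 5.95 tcp st [-0.1406  0.0048  0.0144] F st [-15.73  -0.64   9.56] w 0.0516 rot err [ 0.003 -0.011  0.004] q [-0.18  0.32 -0.68  0.34 -0.46  1.09]
```

View pics/s4.png

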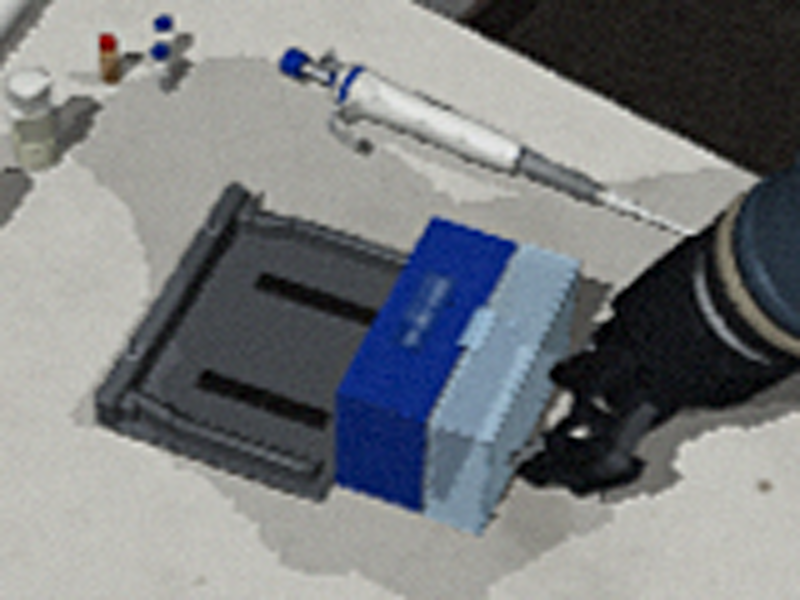

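View pics/t4.png

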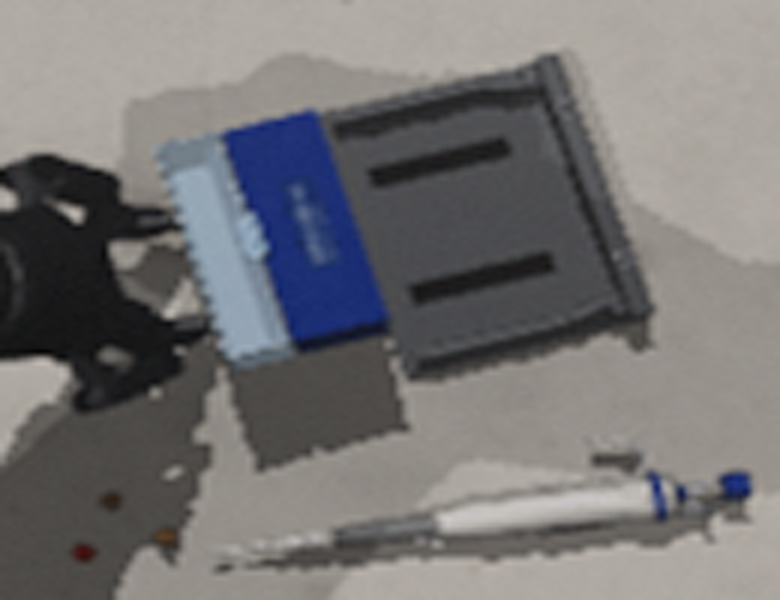

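```bash
python3 - <<'E'
from fb import *
fitbox([[435,217],[337,395],[337,485],[580,260],[485,445]])
T=arm.get_image("top")
t=lambda a:np.array(a)/[6,5]+[195,165]-.4
P=np.array([[-40,-59,0],[-40,59,0],[-40,-59,76],[-40,59,76]])/1e3
for c in ([[235,142],[288,360],[72,175],[130,388]],[[317,110],[388,325],[158,148],[230,362]]):
    b,r=fit(boxw,[(T,P,t(c))],[.48,-.28,.2]); print(tos([b[0],b[1],0]).round(4),b[2]-ST[2]-np.pi/2,r.round(1).tolist())
m=lambda a:np.array(a)/1000.
x,r=fit(stw,[(T,m([[-61,79,5],[-61,-79,5],[61,79,24],[61,-79,24]]),t([[318,118],[410,378],[553,53],[648,312]]))],[.3,-.4,-1.57]);print(tos([x[0],x[1],0]),x[2]-ST[2])
E
```

```text
box st [-0.0623  0.0083  0.    ] yawerr -0.015 [[-0.4, -0.4], [-0.3, -0.7], [-0.6, 0.4], [0.3, 0.6], [1.4, 0.1]]
[-0.1006 -0.0008  0.    ] -0.07034372743331319 [[0.3, 0.2], [1.0, -0.4], [-0.3, -0.2], [-1.0, 0.5]]
[-0.0571  0.0047  0.    ] -0.019435159927794432 [[0.5, 0.3], [0.7, -0.6], [-0.3, 0.3], [-0.9, -0.1]]
[ 0.00336221 -0.0008049   0.        ] -0.0036073845614565947
```

```bash
cat >> h.py <<'E'
def route(s,wps,g):
    "translation-only rows in tool axes"
    R=np.array(s["tool_rot"]);p=np.array(s["eef_pos"]);out=[]
    for (w,n) in wps:
        q=sw(*w)
        for i in range(n): out.append([*np.round(R.T@(q-p)/n,4).tolist(),0,0,0,g])
        p=q
    for i in range(0,len(out),10): print(out[i:i+10])
E
python3 - <<'E'
from h import *
s=st()
route(s,[((-.155,.005,.03),1),((-.17,.005,.13),4),((-.10,.13,.13),5),((-.10,.13,.05),5)],0.0)
E
```

```text
t 6.15 tcp st [-0.1406  0.0048  0.0143] F st [-16.19  -0.18  11.05] w 0.0515 rot err [ 0.003 -0.011  0.004] q [-0.18  0.32 -0.68  0.34 -0.46  1.09]
[[0.005, 0.0003, -0.0207, 0, 0, 0, 0.0], [-0.0089, 0.0, -0.0237, 0, 0, 0, 0.0], [-0.0089, 0.0, -0.0237, 0, 0, 0, 0.0], [-0.0089, 0.0, -0.0237, 0, 0, 0, 0.0], [-0.0089, 0.0, -0.0237, 0, 0, 0, 0.0], [-0.0123, 0.0249, 0.0069, 0, 0, 0, 0.0], [-0.0123, 0.0249, 0.0069, 0, 0, 0, 0.0], [-0.0123, 0.0249, 0.0069, 0, 0, 0, 0.0], [-0.0123, 0.0249, 0.0069, 0, 0, 0, 0.0], [-0.0123, 0.0249, 0.0069, 0, 0, 0, 0.0]]
[[0.0078, -0.0, 0.014, 0, 0, 0, 0.0], [0.0078, -0.0, 0.014, 0, 0, 0, 0.0], [0.0078, -0.0, 0.014, 0, 0, 0, 0.0], [0.0078, -0.0, 0.014, 0, 0, 0, 0.0], [0.0078, -0.0, 0.014, 0, 0, 0, 0.0]]
```

Call:
{"fn": "play_rows", "kwargs": {
  "motion": [
    [0.013,0,-0.0075,0,0,0,0.6],
    [0.013,0,-0.0075,0,0,0,0],
    [-0.01,0,-0.0235,0,0,0,0],
    [-0.01,0,-0.0235,0,0,0,0],
    [-0.01,0,-0.0235,0,0,0,0],
    [-0.01,0,-0.0235,0,0,0,0]
  ]
}}

```text
clock: 6.65
eef_pos: [0.4641, -0.1853, 0.1141]
tool_rot: [[-0.221, 0.969, 0.11], [0.846, 0.247, -0.472], [-0.484, -0.011, -0.875]]
contact_force: [0.2, 0.2, 0.3]
gripper_width: -0.0001
```

```bash
python3 - <<'E'
from h import *
s=st()
route(s,[((-.10,.13,.13),5),((-.10,.13,.05),5)],0.0)
E
```

```text
t 6.65 tcp st [-0.1829  0.0003  0.1141] F st [-0.15  0.22  0.25] w -0.0001 rot err [-0.008 -0.014  0.008] q [-0.09  0.16 -0.55  0.68 -0.48  1.18]
[[-0.0163, 0.0258, 0.005, 0, 0, 0, 0.0], [-0.0163, 0.0258, 0.005, 0, 0, 0, 0.0], [-0.0163, 0.0258, 0.005, 0, 0, 0, 0.0], [-0.0163, 0.0258, 0.005, 0, 0, 0, 0.0], [-0.0163, 0.0258, 0.005, 0, 0, 0, 0.0], [0.0078, 0.0002, 0.014, 0, 0, 0, 0.0], [0.0078, 0.0002, 0.014, 0, 0, 0, 0.0], [0.0078, 0.0002, 0.014, 0, 0, 0, 0.0], [0.0078, 0.0002, 0.014, 0, 0, 0, 0.0], [0.0078, 0.0002, 0.014, 0, 0, 0, 0.0]]
```

Call:
{"fn": "play_rows", "kwargs": {
  "motion": [
    [-0.0163,0.0258,0.005,0,0,0,0],
    [-0.0163,0.0258,0.005,0,0,0,0],
    [-0.0163,0.0258,0.005,0,0,0,0],
    [-0.0163,0.0258,0.005,0,0,0,0],
    [-0.0163,0.0258,0.005,0,0,0,0],
    [0.0078,0,0.014,0,0,0,0],
    [0.0078,0,0.014,0,0,0,0],
    [0.0078,0,0.014,0,0,0,0]
  ]
}}

```text
clock: 7.32
eef_pos: [0.6228, -0.2413, 0.0943]
tool_rot: [[-0.21, 0.969, 0.127], [0.843, 0.245, -0.479], [-0.495, 0.006, -0.869]]
contact_force: [-0.7, -0.1, -0.1]
gripper_width: 0.0
```

```bash
python3 - <<'E'
from h import *
from bench import arm
s=st()
plan(s,sw(-.10,.095,.05),toolR(T30),6,0)
im=arm.get_image("scene"); a=im["img"][110:235,190:350,::-1]; cv2.imwrite("pics/s5.png",cv2.resize(a,None,fx=5,fy=4.8,interpolation=cv2.INTER_CUBIC))
E
```

```text
t 7.32 tcp st [-0.0898  0.1405  0.0943] F st [-0.11 -0.67 -0.06] w 0.0 rot err [ 0.006 -0.002 -0.002] q [-0.16  0.42 -0.24  0.68 -0.47  1.11]
n 6 step mm 10.728935900627146
[[0.0051, -0.0076, 0.0055, 0.001, -0.0, -0.0, 0], [0.0051, -0.0076, 0.0055, 0.001, -0.0, -0.0, 0], [0.0051, -0.0076, 0.0055, 0.001, -0.0, -0.0, 0], [0.0051, -0.0076, 0.0056, 0.001, -0.0, -0.0, 0], [0.0051, -0.0076, 0.0056, 0.001, -0.0, -0.0, 0], [0.0051, -0.0076, 0.0056, 0.001, -0.0, -0.0, 0]]
```

View pics/s5.png

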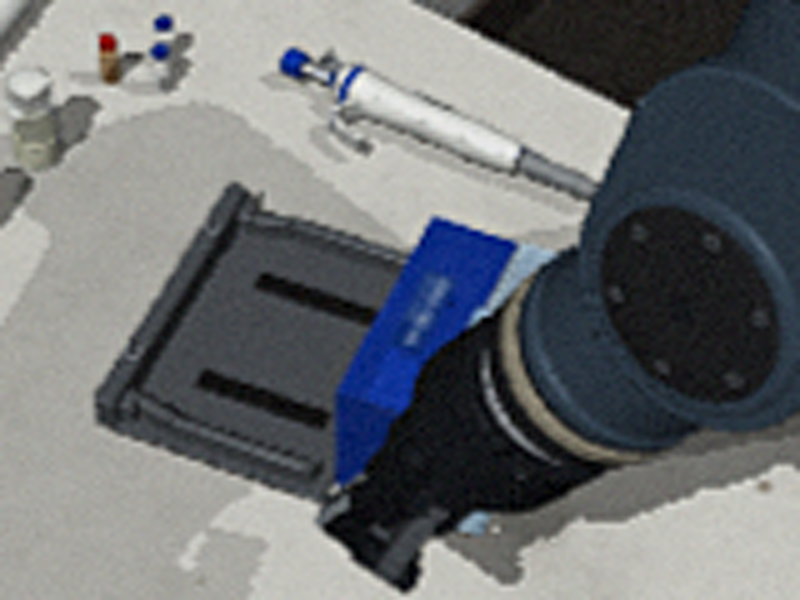

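The arm is beside the box's far side and above the table, with nothing in contact. I'll lower it and nudge the box sideways.

Call:
{"fn": "play_rows", "kwargs": {
  "motion": [
    [0.005,-0.0075,0.0055,0.001,0,0,0],
    [0.005,-0.0075,0.0055,0.001,0,0,0],
    [0.005,-0.0075,0.0055,0.001,0,0,0],
    [0.005,-0.0075,0.0055,0.001,0,0,0],
    [0.005,-0.0075,0.0055,0.001,0,0,0],
    [0,0,0,0,0,0,0]
  ]
}}

```text
clock: 7.87
eef_pos: [0.5784, -0.244, 0.0508]
tool_rot: [[-0.214, 0.97, 0.111], [0.844, 0.241, -0.48], [-0.492, -0.009, -0.87]]
contact_force: [-0.2, 1.3, -0.5]
gripper_width: -0.0003
```

Call:
{"fn": "play_rows", "kwargs": {
  "motion": [
    [0,-0.003,0,0,0,0,0],
    [0,-0.003,0,0,0,0,0],
    [0,-0.003,0,0,0,0,0]
  ]
}}

```text
clock: 8.12
eef_pos: [0.5703, -0.2469, 0.0522]
tool_rot: [[-0.214, 0.971, 0.112], [0.843, 0.241, -0.48], [-0.493, -0.009, -0.87]]
contact_force: [1.1, 0.9, 0.0]
gripper_width: -0.0001
```

```bash
python3 - <<'E'
from h import *
s=st()
E
```

```text
t 8.12 tcp st [-0.0972  0.0883  0.0522] F st [-0.6   1.28  0.02] w -0.0001 rot err [-0.009 -0.004  0.001] q [-0.18  0.4  -0.41  0.54 -0.47  1.09]
```

Call:
{"fn": "play_rows", "kwargs": {
  "motion": [
    [0,-0.002,0,0,0,0,0],
    [0,-0.002,0,0,0,0,0]
  ]
}}

```text
clock: 8.28
eef_pos: [0.5668, -0.2483, 0.0533]
tool_rot: [[-0.213, 0.971, 0.113], [0.843, 0.241, -0.481], [-0.494, -0.007, -0.87]]
contact_force: [0.4, -0.5, -0.1]
gripper_width: -0.0
```

```bash
python3 - <<'E'
from h import *
from bench import arm
s=st()
im=arm.get_image("scene"); a=im["img"][110:235,190:350,::-1]; cv2.imwrite("pics/s6.png",cv2.resize(a,None,fx=5,fy=4.8,interpolation=cv2.INTER_CUBIC))
im=arm.get_image("top"); a=im["img"][165:285,195:325,::-1]; cv2.imwrite("pics/t6.png",cv2.resize(a,None,fx=6,fy=5,interpolation=cv2.INTER_CUBIC))
E
```

```text
t 8.28 tcp st [-0.0967  0.0846  0.0533] F st [ 0.61  0.21 -0.06] w -0.0 rot err [-0.008 -0.004  0.   ] q [-0.19  0.39 -0.42  0.54 -0.47  1.08]
```

View pics/t6.png

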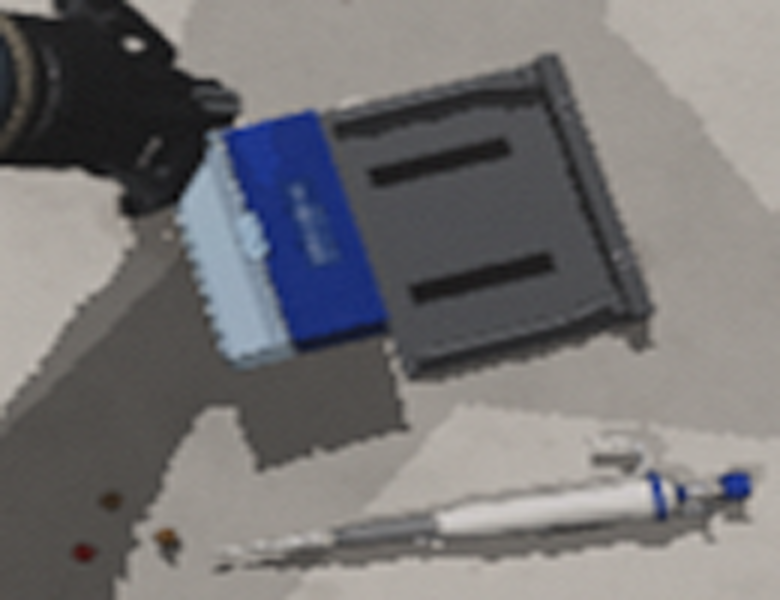

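View pics/s6.png

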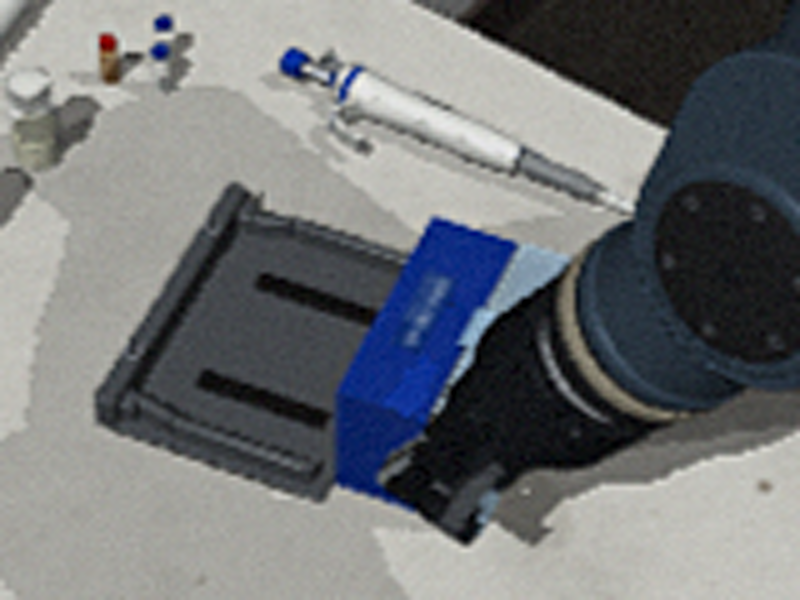

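No contact yet, and the box hasn't moved. I'll continue in small steps.

Call:
{"fn": "play_rows", "kwargs": {
  "motion": [
    [0,-0.002,0.0005,0,0,0,0],
    [0,-0.002,0.0005,0,0,0,0]
  ]
}}

```text
clock: 8.55
eef_pos: [0.5633, -0.2497, 0.0528]
tool_rot: [[-0.212, 0.971, 0.114], [0.843, 0.241, -0.481], [-0.494, -0.006, -0.869]]
contact_force: [0.1, 0.3, -0.2]
gripper_width: 0.0001
```

Call:
{"fn": "play_rows", "kwargs": {
  "motion": [
    [0,-0.002,0.0005,0,0,0,0],
    [0,-0.002,0.0005,0,0,0,0]
  ]
}}

```text
clock: 8.72
eef_pos: [0.5618, -0.2508, 0.053]
tool_rot: [[-0.211, 0.97, 0.118], [0.843, 0.242, -0.48], [-0.495, -0.002, -0.869]]
contact_force: [6.6, 5.9, 4.3]
gripper_width: 0.0002
```

```bash
python3 - <<'E'
from h import *
s=st()
E
```

```text
t 8.72 tcp st [-0.0954  0.0791  0.053 ] F st [-4.08  7.84  4.27] w 0.0002 rot err [-0.002 -0.003 -0.001] q [-0.19  0.38 -0.43  0.52 -0.46  1.08]
```

```bash
python3 - <<'E'
from h import *
from bench import arm
s=st()
im=arm.get_image("scene"); a=im["img"][110:235,190:350,::-1]; cv2.imwrite("pics/s7.png",cv2.resize(a,None,fx=5,fy=4.8,interpolation=cv2.INTER_CUBIC))
im=arm.get_image("wrist"); cv2.imwrite("pics/w7.png",im["img"][:,:,::-1])
E
```

```text
t 8.72 tcp st [-0.0954  0.0791  0.053 ] F st [-4.08  7.84  4.27] w 0.0002 rot err [-0.002 -0.003 -0.001] q [-0.19  0.38 -0.43  0.52 -0.46  1.08]
```

View pics/s7.png

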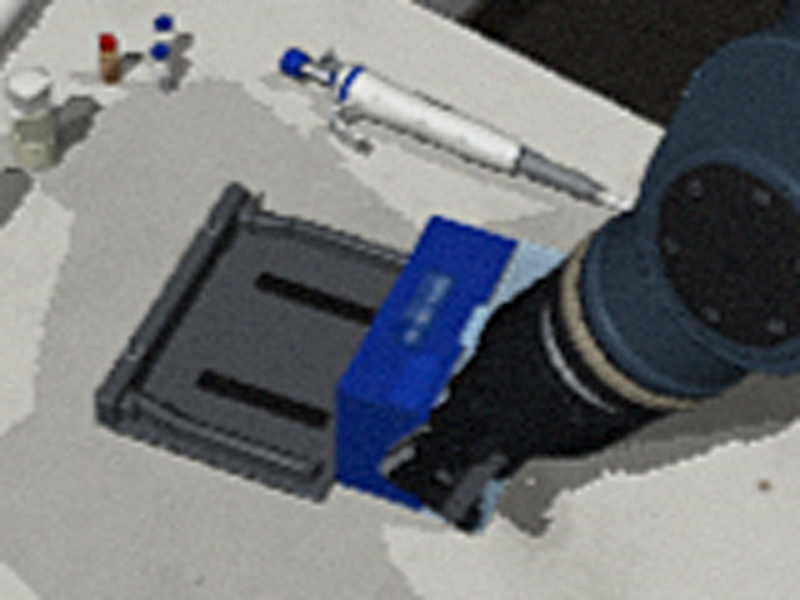

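View pics/w7.png

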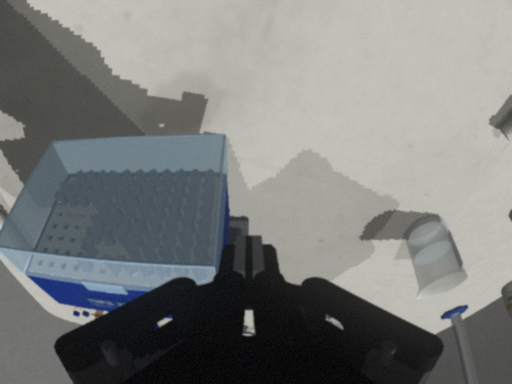

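The wrist view shows the knuckle overhanging the lid edge while the fingertip is still clear of it, so the knuckle is what touches. I'll back off, lean the tool so the tip leads toward the box, and retry.

Call:
{"fn": "play_rows", "kwargs": {
  "motion": [
    [0,0.01,0,0,0,0,0],
    [0,0.005,0,0.12,0,0,0],
    [0,0,0,0.12,0,0,0],
    [0,0,0,0.12,0,0,0],
    [0,0,0,0,0,0,0]
  ]
}}

```text
clock: 9.23
eef_pos: [0.573, -0.2469, 0.0514]
tool_rot: [[-0.212, 0.953, -0.218], [0.843, 0.066, -0.534], [-0.494, -0.297, -0.817]]
contact_force: [0.0, 1.0, -1.8]
gripper_width: -0.0002
```

```bash
python3 - <<'E'
from h import *
from bench import arm
s=st(); print((RS.T@s["tool_rot"]).round(3))
im=arm.get_image("wrist"); cv2.imwrite("pics/w8.png",im["img"][:,:,::-1])
route(s,[((-.098,tos(s["eef_pos"])[1]-.01,.042),5)],0)
E
```

```text
t 9.23 tcp st [-0.0965  0.0909  0.0514] F st [-0.92  0.28 -1.77] w -0.0002 rot err [-0.348 -0.003  0.   ] q [-0.13  0.63 -0.01  1.1  -0.59  1.34]
[[-0.869  0.169  0.464]
 [ 0.     0.94  -0.341]
 [-0.494 -0.297 -0.817]]
[[0.0012, -0.0014, 0.0021, 0, 0, 0, 0], [0.0012, -0.0014, 0.0021, 0, 0, 0, 0], [0.0012, -0.0014, 0.0021, 0, 0, 0, 0], [0.0012, -0.0014, 0.0021, 0, 0, 0, 0], [0.0012, -0.0014, 0.0021, 0, 0, 0, 0]]
```

View pics/w8.png

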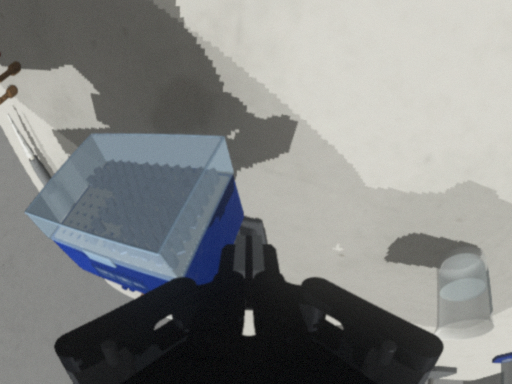

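Call:
{"fn": "play_rows", "kwargs": {
  "motion": [
    [0.0012,-0.0014,0.0021,0,0,0,0],
    [0.0012,-0.0014,0.0021,0,0,0,0],
    [0.0012,-0.0014,0.0021,0,0,0,0],
    [0.0012,-0.0014,0.0021,0,0,0,0],
    [0,-0.0019,0.0007,0,0,0,0]
  ]
}}

```text
clock: 9.7
eef_pos: [0.5616, -0.2487, 0.0439]
tool_rot: [[-0.208, 0.957, -0.2], [0.843, 0.073, -0.533], [-0.495, -0.279, -0.823]]
contact_force: [-0.7, 0.4, 0.3]
gripper_width: -0.0
```

Call:
{"fn": "play_rows", "kwargs": {
  "motion": [
    [0,-0.0019,0.0007,0,0,0,0],
    [0,-0.0019,0.0007,0,0,0,0]
  ]
}}

```text
clock: 9.87
eef_pos: [0.5564, -0.2501, 0.0455]
tool_rot: [[-0.207, 0.958, -0.197], [0.843, 0.072, -0.533], [-0.496, -0.276, -0.823]]
contact_force: [0.6, 0.6, -0.5]
gripper_width: -0.0003
```

```bash
python3 - <<'E'
from h import *
from bench import arm
s=st()
im=arm.get_image("wrist"); cv2.imwrite("pics/w9.png",im["img"][:,:,::-1])
E
```

```text
t 9.87 tcp st [-0.0975  0.074   0.0455] F st [-0.47  0.69 -0.53] w -0.0003 rot err [-0.327 -0.002 -0.005] q [-0.14  0.6  -0.09  1.03 -0.59  1.32]
```

View pics/w9.png

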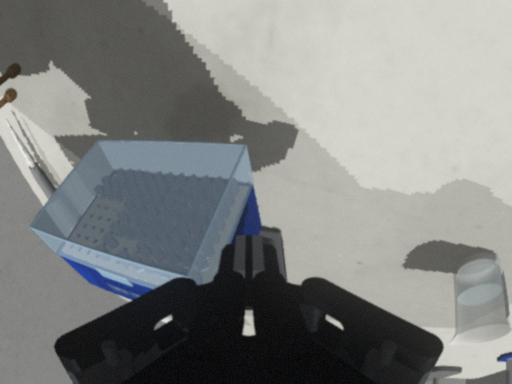

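Call:
{"fn": "play_rows", "kwargs": {
  "motion": [
    [0,-0.0019,0.001,0,0,0,0]
  ]
}}

```text
clock: 10.0
eef_pos: [0.5546, -0.2508, 0.0457]
tool_rot: [[-0.206, 0.959, -0.196], [0.843, 0.072, -0.532], [-0.496, -0.275, -0.823]]
contact_force: [1.5, 2.4, 0.1]
gripper_width: 0.0002
```

Call:
{"fn": "play_rows", "kwargs": {
  "motion": [
    [0,-0.0019,0.001,0,0,0,0]
  ]
}}

```text
clock: 10.08
eef_pos: [0.5531, -0.2514, 0.0459]
tool_rot: [[-0.205, 0.959, -0.194], [0.843, 0.072, -0.532], [-0.496, -0.273, -0.824]]
contact_force: [4.0, 4.2, -0.0]
gripper_width: -0.0001
```

Call:
{"fn": "play_rows", "kwargs": {
  "motion": [
    [0,-0.0019,0.001,0,0,0,0]
  ]
}}

```text
clock: 10.17
eef_pos: [0.5521, -0.2518, 0.0459]
tool_rot: [[-0.204, 0.96, -0.192], [0.844, 0.073, -0.532], [-0.497, -0.271, -0.825]]
contact_force: [4.6, 6.4, 3.7]
gripper_width: -0.0002
```

```bash
python3 - <<'E'
from h import *
from bench import arm
s=st()
im=arm.get_image("top"); a=im["img"][165:285,195:325,::-1]; cv2.imwrite("pics/t10.png",cv2.resize(a,None,fx=6,fy=5,interpolation=cv2.INTER_CUBIC))
E
```

```text
t 10.17 tcp st [-0.0969  0.0694  0.0459] F st [-5.08  6.01  3.7 ] w -0.0002 rot err [-0.322 -0.002 -0.008] q [-0.14  0.59 -0.11  1.01 -0.59  1.32]
```

View pics/t10.png

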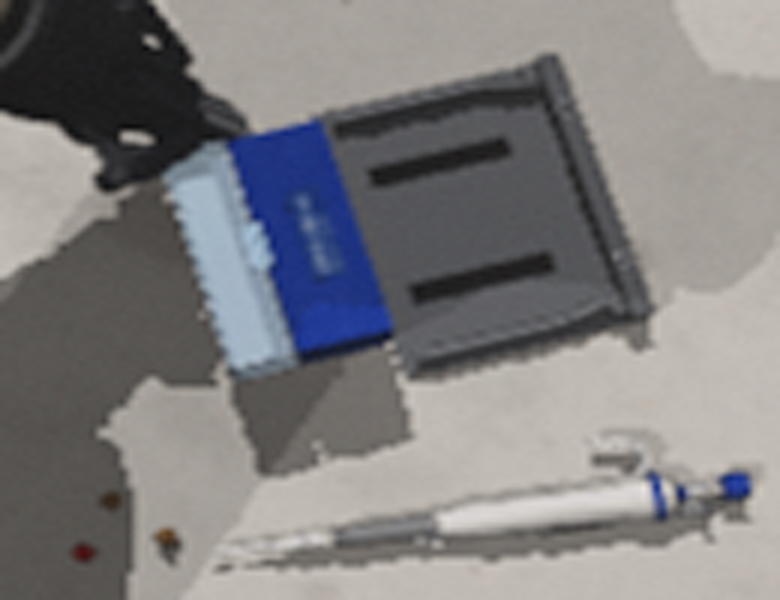

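```bash
python3 - <<'E'
from fb import *
T=arm.get_image("top")
t=lambda a:np.array(a)/[6,5]+[195,165]-.4
P=np.array([[-40,-59,0],[-40,59,0],[-40,59,76]])/1e3
for c in ([[235,142],[288,360],[130,388]],[[317,110],[388,325],[230,362]],[[324,119],[392,334],[237,373]]):
    b,r=fit(boxw,[(T,P,t(c))],[.48,-.28,.2]); print(tos([b[0],b[1],0]).round(4),b[2]-ST[2]-np.pi/2)
s=st()
R=s["tool_rot"]; print((R.T@l).round(3),(R.T@f).round(3),(R.T@u).round(3))
E
```

```text
[-0.101  -0.0005  0.    ] -0.07118156290646915
[-0.0577  0.0048  0.    ] -0.010788444714867174
[-0.0565 -0.0011  0.    ] -0.011089911910431738
t 10.27 tcp st [-0.0969  0.0692  0.0459] F st [-3.14  3.59  1.94] w -0.0002 rot err [-0.322 -0.002 -0.008] q [-0.14  0.59 -0.11  1.01 -0.59  1.32]
[ 0.008  0.949 -0.317] [-0.868  0.163  0.469] [-0.497 -0.271 -0.825]
```

Relative to the station, the box is now centred (lateral about 0), still butted, with yaw about -0.01. I'll retreat and go around behind the lid.

Call:
{"fn": "play_rows", "kwargs": {
  "motion": [
    [0,0.012,-0.004,0,0,0,0],
    [0,0.012,-0.004,0,0,0,0],
    [-0.0125,-0.0068,-0.0206,-0.05,0,0,0],
    [-0.0125,-0.0068,-0.0206,-0.05,0,0,0],
    [-0.0125,-0.0068,-0.0206,-0.05,0,0,0],
    [-0.0125,-0.0068,-0.0206,-0.05,0,0,0]
  ]
}}

```text
clock: 10.77
eef_pos: [0.5688, -0.247, 0.1355]
tool_rot: [[-0.217, 0.976, -0.011], [0.844, 0.182, -0.504], [-0.49, -0.119, -0.864]]
contact_force: [0.3, -0.4, 0.3]
gripper_width: -0.0
```

```bash
python3 - <<'E'
from h import *
s=st()
plan(s,sw(-.19,.0,.145),toolR(T30),7,0.6)
E
```

```text
t 10.77 tcp st [-0.0974  0.0868  0.1355] F st [0.43 0.22 0.32] w -0.0 rot err [-0.134 -0.008  0.005] q [-0.16  0.39 -0.16  0.94 -0.52  1.17]
n 7 step mm 18.18343933638208
[[0.0109, -0.0133, -0.0059, -0.019, -0.001, 0.001, 0.6], [0.0109, -0.0132, -0.0062, -0.019, -0.001, 0.001, 0.6], [0.0109, -0.013, -0.0065, -0.019, -0.001, 0.001, 0.6], [0.0109, -0.0129, -0.0067, -0.019, -0.001, 0.001, 0.6], [0.0109, -0.0128, -0.007, -0.019, -0.001, 0.001, 0.6], [0.0108, -0.0127, -0.0072, -0.019, -0.001, 0.001, 0.6], [0.0108, -0.0125, -0.0075, -0.019, -0.001, 0.001, 0.6]]
```

Call:
{"fn": "play_rows", "kwargs": {
  "motion": [
    [0.011,-0.0133,-0.006,-0.019,0,0,0],
    [0.011,-0.0132,-0.0062,-0.019,0,0,0],
    [0.011,-0.013,-0.0065,-0.019,0,0,0.6],
    [0.011,-0.0129,-0.0067,-0.019,0,0,0.6],
    [0.011,-0.0128,-0.007,-0.019,0,0,0.6],
    [0.011,-0.0127,-0.0072,-0.019,0,0,0.6],
    [0.011,-0.0125,-0.0075,-0.019,0,0,0.6]
  ]
}}

```text
clock: 11.35
eef_pos: [0.4585, -0.1793, 0.1504]
tool_rot: [[-0.209, 0.969, 0.133], [0.843, 0.248, -0.478], [-0.496, 0.012, -0.868]]
contact_force: [0.1, 0.5, 0.3]
gripper_width: 0.0512
```

```bash
python3 - <<'E'
from h import *
s=st()
plan(s,sw(-.175,-.001,.056),toolR(T30),6,0.6)
E
```

```text
t 11.35 tcp st [-0.1901 -0.0036  0.1504] F st [-0.5   0.22  0.27] w 0.0512 rot err [ 0.013 -0.001 -0.003] q [-0.08  0.1  -0.53  0.75 -0.49  1.2 ]
n 6 step mm 15.943020831195403
[[0.0056, 0.0002, 0.0149, 0.002, -0.0, -0.0, 0.6], [0.0056, 0.0003, 0.0149, 0.002, -0.0, -0.0, 0.6], [0.0056, 0.0003, 0.0149, 0.002, -0.0, -0.0, 0.6], [0.0056, 0.0003, 0.0149, 0.002, -0.0, -0.0, 0.6], [0.0056, 0.0004, 0.0149, 0.002, -0.0, -0.0, 0.6], [0.0056, 0.0004, 0.0149, 0.002, -0.0, -0.0, 0.6]]
```

Call:
{"fn": "play_rows", "kwargs": {
  "motion": [
    [0.0056,0.0003,0.015,0.002,0,0,0.6],
    [0.0056,0.0003,0.015,0.002,0,0,0.6],
    [0.0056,0.0003,0.015,0.002,0,0,0.6],
    [0.0056,0.0003,0.015,0.002,0,0,0.6],
    [0.0056,0.0003,0.015,0.002,0,0,0.6],
    [0.0056,0.0003,0.015,0.002,0,0,0.6],
    [0,0,0,0,0,0,0.6]
  ]
}}

```text
clock: 11.93
eef_pos: [0.4587, -0.1934, 0.0545]
tool_rot: [[-0.21, 0.97, 0.124], [0.841, 0.244, -0.483], [-0.499, 0.003, -0.867]]
contact_force: [0.0, -0.2, -0.3]
gripper_width: 0.0514
```

```bash
python3 - <<'E'
from h import *
from bench import arm
s=st()
route(s,[((-.1435,-.001,.055),8)],0.6)
im=arm.get_image("scene"); a=im["img"][110:235,190:350,::-1]; cv2.imwrite("pics/s11.png",cv2.resize(a,None,fx=5,fy=4.8,interpolation=cv2.INTER_CUBIC))
E
```

```text
t 11.93 tcp st [-0.1763 -0.0069  0.0545] F st [ 0.24 -0.05 -0.3 ] w 0.0514 rot err [ 0.003  0.002 -0.002] q [-0.11  0.23 -0.67  0.47 -0.49  1.17]
[[-0.0036, 0.0007, 0.002, 0, 0, 0, 0.6], [-0.0036, 0.0007, 0.002, 0, 0, 0, 0.6], [-0.0036, 0.0007, 0.002, 0, 0, 0, 0.6], [-0.0036, 0.0007, 0.002, 0, 0, 0, 0.6], [-0.0036, 0.0007, 0.002, 0, 0, 0, 0.6], [-0.0036, 0.0007, 0.002, 0, 0, 0, 0.6], [-0.0036, 0.0007, 0.002, 0, 0, 0, 0.6], [-0.0036, 0.0007, 0.002, 0, 0, 0, 0.6]]
```

View pics/s11.png

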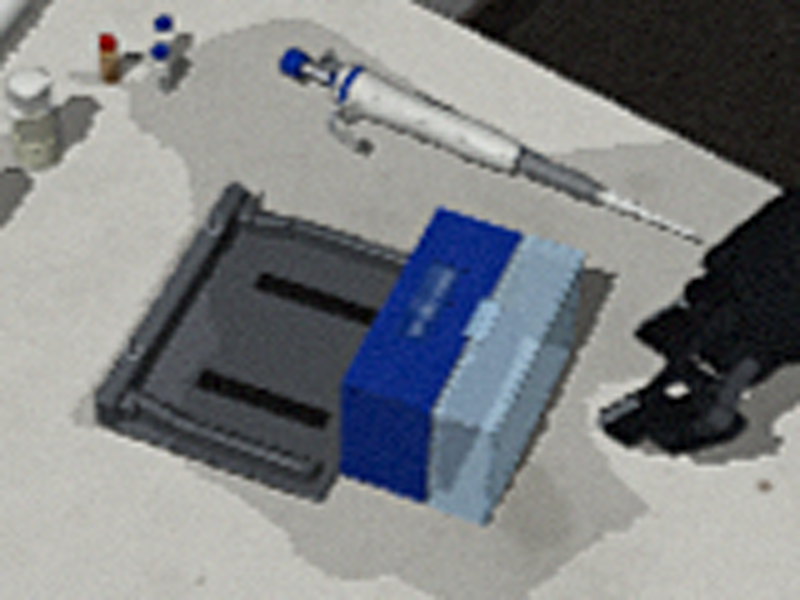

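The box is butted and centred, and the fingers stand back from the lid near the right height. I'll approach.

Call:
{"fn": "play_rows", "kwargs": {
  "motion": [
    [-0.004,0.0008,0.0023,0,0,0,0.6],
    [-0.004,0.0008,0.0023,0,0,0,0.6],
    [-0.004,0.0008,0.0023,0,0,0,0.6],
    [-0.003,0.0008,0.0017,0,0,0,0.6],
    [-0.003,0.0008,0.0017,0,0,0,0.6],
    [-0.002,0.0008,0.0012,0,0,0,0.6],
    [-0.002,0.0005,0.0012,0,0,0,0.6]
  ]
}}

```text
clock: 12.57
eef_pos: [0.4734, -0.2196, 0.0602]
tool_rot: [[-0.207, 0.97, 0.129], [0.84, 0.244, -0.485], [-0.502, 0.009, -0.865]]
contact_force: [-0.1, 0.9, 0.6]
gripper_width: 0.0511
```

```bash
python3 - <<'E'
from h import *
s=st()
E
```

```text
t 12.57 tcp st [-0.1473  0.001   0.0602] F st [-0.89  0.11  0.64] w 0.0511 rot err [ 0.007  0.005 -0.004] q [-0.16  0.24 -0.64  0.45 -0.48  1.11]
```

Call:
{"fn": "play_rows", "kwargs": {
  "motion": [
    [-0.0012,0,0.0028,0,0,0,0.6],
    [-0.0012,0,0.0028,0,0,0,0.6]
  ]
}}

```text
clock: 12.73
eef_pos: [0.4753, -0.225, 0.057]
tool_rot: [[-0.206, 0.97, 0.131], [0.84, 0.244, -0.485], [-0.502, 0.01, -0.865]]
contact_force: [0.4, 0.6, 0.7]
gripper_width: 0.0511
```

```bash
cat >> h.py <<'E'
PV=np.array([-.0605,.005])
def arc(s,r,dths,press=0.0015,off=np.array([.0065,.0107])):
    p=tos(s["eef_pos"]);c=p[[0,2]]+off-PV
    print("r",np.hypot(*c).round(4),"phi",np.degrees(np.arctan2(c[1],c[0])).round(1),"contact z",p[2]+off[1])
    ph=np.arctan2(c[1],c[0]);R=s["tool_rot"];out=[];cur=c
    for d in dths:
        ph-=np.radians(d);n=r*np.array([np.cos(ph),np.sin(ph)])
        dv=n-cur;cur=n
        out.append([*np.round(R.T@(RS@[dv[0],-p[1]/len(dths),dv[1]]),4).tolist(),0,0,0,.6])
    print(out)
E
python3 - <<'E'
from h import *
s=st()
arc(s,.097,[4]*5)
E
```

```text
t 12.73 tcp st [-0.1416  0.0015  0.057 ] F st [-0.46  0.58  0.74] w 0.0511 rot err [ 0.008  0.006 -0.005] q [-0.17  0.25 -0.64  0.44 -0.47  1.1 ]
r 0.0975 phi 139.9 contact z 0.06774040096692821
[[-0.0066, -0.0003, -0.0016, 0, 0, 0, 0.6], [-0.0066, -0.0003, -0.0016, 0, 0, 0, 0.6], [-0.0067, -0.0003, -0.0012, 0, 0, 0, 0.6], [-0.0067, -0.0003, -0.0007, 0, 0, 0, 0.6], [-0.0068, -0.0003, -0.0002, 0, 0, 0, 0.6]]
```

Call:
{"fn": "play_rows", "kwargs": {
  "motion": [
    [-0.002,0,0.001,0,0,0,0.6],
    [-0.0056,-0.0003,-0.0008,0,0,0,0.6],
    [-0.0056,-0.0003,-0.0008,0,0,0,0.6],
    [-0.0056,-0.0003,-0.0008,0,0,0,0.6]
  ]
}}

```text
clock: 13.07
eef_pos: [0.4777, -0.2357, 0.067]
tool_rot: [[-0.213, 0.968, 0.133], [0.843, 0.251, -0.476], [-0.494, 0.01, -0.869]]
contact_force: [-3.5, 11.8, 11.7]
gripper_width: 0.0514
```

```bash
python3 - <<'E'
from h import *
from bench import arm
s=st()
arc(s,.097,[4]*5)
im=arm.get_image("scene"); a=im["img"][110:235,190:350,::-1]; cv2.imwrite("pics/s12.png",cv2.resize(a,None,fx=5,fy=4.8,interpolation=cv2.INTER_CUBIC))
E
```

```text
t 13.07 tcp st [-0.1306  0.0012  0.067 ] F st [-12.26  -0.56  11.71] w 0.0514 rot err [ 0.012 -0.003  0.001] q [-0.2   0.24 -0.62  0.46 -0.46  1.06]
r 0.0966 phi 131.2 contact z 0.0776761274664411
[[-0.0066, -0.0002, -0.0015, 0, 0, 0, 0.6], [-0.0067, -0.0002, -0.0007, 0, 0, 0, 0.6], [-0.0068, -0.0002, -0.0002, 0, 0, 0, 0.6], [-0.0068, -0.0002, 0.0003, 0, 0, 0, 0.6], [-0.0067, -0.0003, 0.0008, 0, 0, 0, 0.6]]
```

View pics/s12.png

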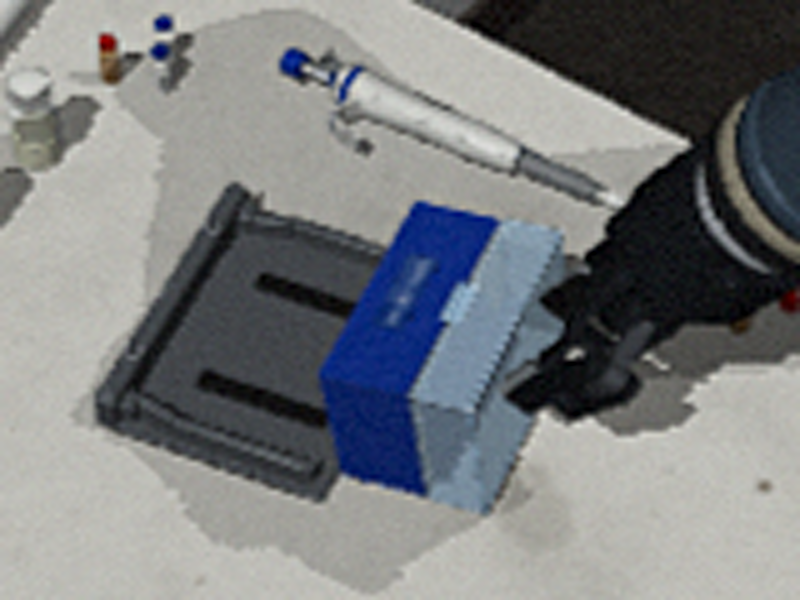

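The box is tilting about 8° on the sill, but the fingers also press down on it, so I need more rise per row.

Call:
{"fn": "play_rows", "kwargs": {
  "motion": [
    [-0.0045,0,-0.0045,0,0,0,0.6],
    [-0.006,0,-0.003,0,0,0,0.6],
    [-0.0065,0,-0.0018,0,0,0,0.6]
  ]
}}

```text
clock: 13.37
eef_pos: [0.4797, -0.2459, 0.0842]
tool_rot: [[-0.215, 0.968, 0.132], [0.843, 0.252, -0.476], [-0.494, 0.009, -0.87]]
contact_force: [-0.5, 0.6, -0.2]
gripper_width: 0.0514
```

```bash
python3 - <<'E'
from h import *
from bench import arm
s=st()
arc(s,.098,[4]*5)
im=arm.get_image("scene"); a=im["img"][110:235,190:350,::-1]; cv2.imwrite("pics/s13.png",cv2.resize(a,None,fx=5,fy=4.8,interpolation=cv2.INTER_CUBIC))
E
```

```text
t 13.37 tcp st [-0.1202  0.0006  0.0842] F st [-0.72 -0.35 -0.21] w 0.0514 rot err [ 0.012 -0.004  0.003] q [-0.22  0.22 -0.59  0.5  -0.45  1.03]
r 0.1045 phi 120.6 contact z 0.09494418605404013
[[-0.007, -0.0002, 0.0066, 0, 0, 0, 0.6], [-0.0068, -0.0001, 0.0006, 0, 0, 0, 0.6], [-0.0068, -0.0002, 0.0011, 0, 0, 0, 0.6], [-0.0067, -0.0002, 0.0015, 0, 0, 0, 0.6], [-0.0065, -0.0002, 0.002, 0, 0, 0, 0.6]]
```

View pics/s13.png

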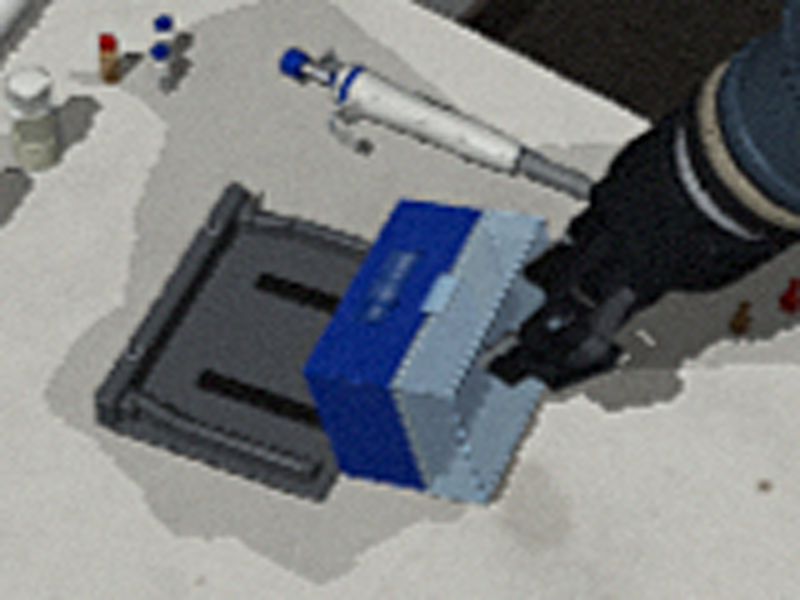

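Call:
{"fn": "play_rows", "kwargs": {
  "motion": [
    [-0.0066,0,0.0014,0,0,0,0.6],
    [-0.0066,0,0.0014,0,0,0,0.6],
    [-0.0066,0,0.0016,0,0,0,0.6]
  ]
}}

```text
clock: 13.67
eef_pos: [0.4858, -0.2673, 0.0934]
tool_rot: [[-0.213, 0.968, 0.134], [0.841, 0.251, -0.479], [-0.497, 0.011, -0.868]]
contact_force: [-3.3, 3.2, 9.0]
gripper_width: 0.0514
```

```bash
python3 - <<'E'
from h import *
from bench import arm
s=st()
arc(s,.099,[4]*5)
im=arm.get_image("scene"); a=im["img"][110:235,190:350,::-1]; cv2.imwrite("pics/s14.png",cv2.resize(a,None,fx=5,fy=4.8,interpolation=cv2.INTER_CUBIC))
E
```

```text
t 13.67 tcp st [-0.098   0.0014  0.0934] F st [-3.89 -2.47  9.  ] w 0.0514 rot err [0.013 0.    0.001] q [-0.26  0.22 -0.57  0.5  -0.44  0.99]
r 0.1038 phi 107.4 contact z 0.10407976870160915
[[-0.0057, -0.0004, 0.0064, 0, 0, 0, 0.6], [-0.0066, -0.0003, 0.0022, 0, 0, 0, 0.6], [-0.0064, -0.0003, 0.0026, 0, 0, 0, 0.6], [-0.0062, -0.0003, 0.0031, 0, 0, 0, 0.6], [-0.006, -0.0003, 0.0035, 0, 0, 0, 0.6]]
```

View pics/s14.png

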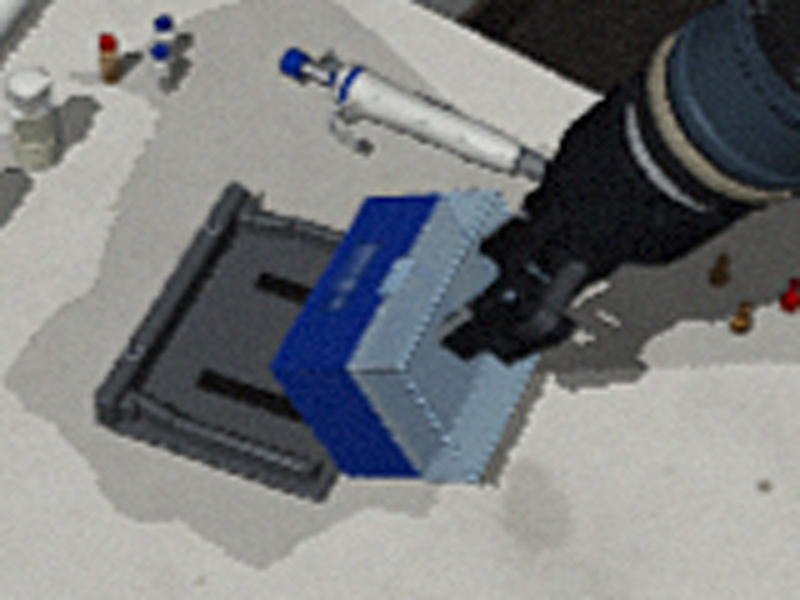

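The box is at about 33° and rolling over the sill well. I'll keep following the arc.

Call:
{"fn": "play_rows", "kwargs": {
  "motion": [
    [-0.007,0,0.0008,0,0,0,0.6],
    [-0.007,0,0.0012,0,0,0,0.6],
    [-0.0066,0,0.0024,0,0,0,0.6]
  ]
}}

```text
clock: 13.97
eef_pos: [0.4916, -0.2894, 0.1005]
tool_rot: [[-0.212, 0.968, 0.135], [0.841, 0.251, -0.479], [-0.498, 0.011, -0.867]]
contact_force: [-0.7, 0.5, 0.2]
gripper_width: 0.0513
```

```bash
python3 - <<'E'
from h import *
from bench import arm
s=st()
arc(s,.1,[4]*5)
im=arm.get_image("scene"); a=im["img"][110:235,190:350,::-1]; cv2.imwrite("pics/s15.png",cv2.resize(a,None,fx=5,fy=4.8,interpolation=cv2.INTER_CUBIC))
E
```

```text
t 13.97 tcp st [-0.0752  0.0016  0.1005] F st [-0.62 -0.56  0.18] w 0.0513 rot err [0.014 0.001 0.001] q [-0.31  0.22 -0.54  0.51 -0.43  0.95]
r 0.1065 phi 94.4 contact z 0.11118966694831585
[[-0.0034, -0.0004, 0.0091, 0, 0, 0, 0.6], [-0.006, -0.0004, 0.0036, 0, 0, 0, 0.6], [-0.0057, -0.0004, 0.004, 0, 0, 0, 0.6], [-0.0054, -0.0004, 0.0044, 0, 0, 0, 0.6], [-0.0051, -0.0004, 0.0048, 0, 0, 0, 0.6]]
```

View pics/s15.png

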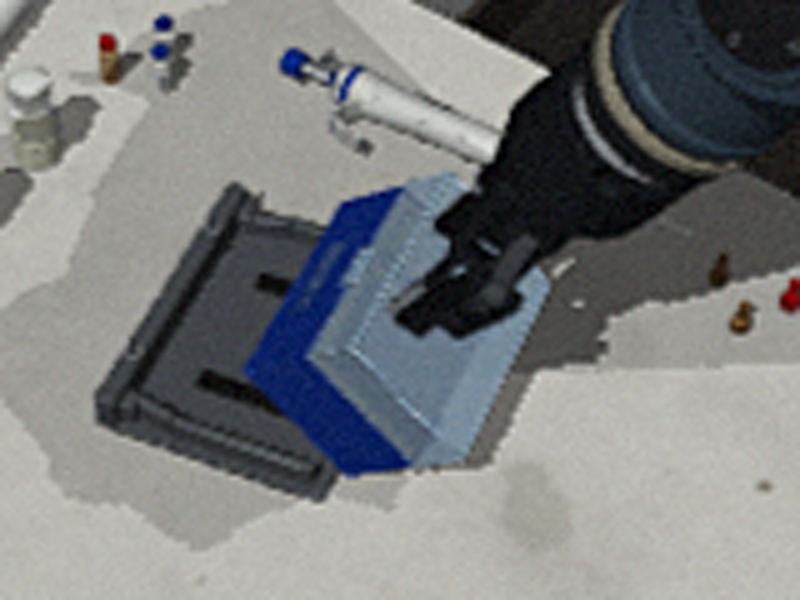

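The box is at about 47°, close to the balance point. A few more nearly level rows should take it over.

Call:
{"fn": "play_rows", "kwargs": {
  "motion": [
    [-0.0064,0,0.003,0,0,0,0.6],
    [-0.0062,0,0.0035,0,0,0,0.6],
    [-0.0058,0,0.0038,0,0,0,0.6],
    [0,0,0,0,0,0,0.6]
  ]
}}

```text
clock: 14.35
eef_pos: [0.498, -0.3139, 0.1008]
tool_rot: [[-0.211, 0.968, 0.134], [0.841, 0.25, -0.48], [-0.498, 0.012, -0.867]]
contact_force: [0.4, -0.6, 0.2]
gripper_width: 0.0509
```

```bash
python3 - <<'E'
from h import *
from bench import arm
s=st()
im=arm.get_image("scene"); a=im["img"][110:235,190:350,::-1]; cv2.imwrite("pics/s16.png",cv2.resize(a,None,fx=5,fy=4.8,interpolation=cv2.INTER_CUBIC))
E
```

```text
t 14.35 tcp st [-0.0499  0.0019  0.1008] F st [0.71 0.22 0.21] w 0.0509 rot err [ 0.013  0.002 -0.001] q [-0.35  0.24 -0.51  0.49 -0.42  0.9 ]
```

View pics/s16.png

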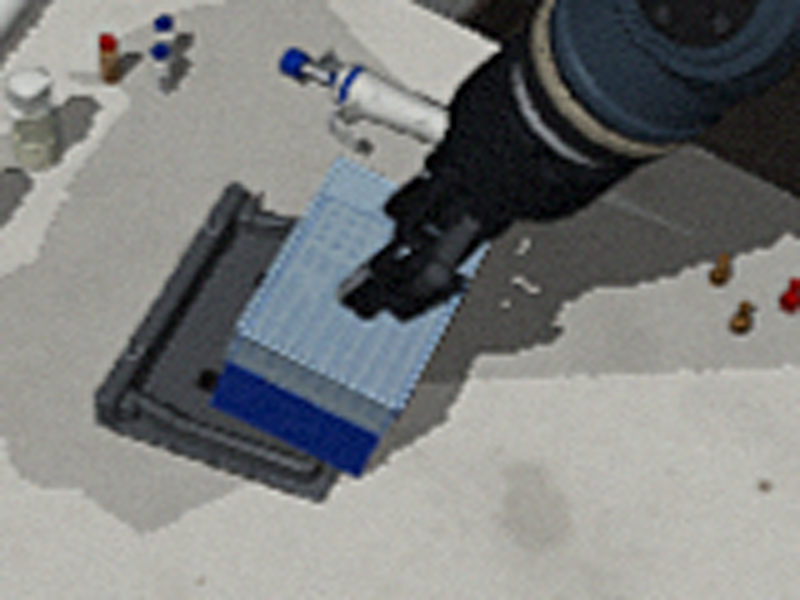

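The box stands upright on the plate with its rear overhanging slightly. I'll go up, back and down behind the heel.

```bash
python3 - <<'E'
from h import *
s=st()
route(s,[((-.06,.0,.115),1),((-.12,.0,.115),4),((-.12,.0,.035),5)],0.6)
E
```

```text
t 14.4 tcp st [-0.0504  0.0016  0.1007] F st [-0.49  0.32 -0.79] w 0.0513 rot err [ 0.013  0.001 -0.001] q [-0.35  0.24 -0.51  0.49 -0.42  0.9 ]
[[0.0012, -0.0014, -0.0173, 0, 0, 0, 0.6], [0.013, 0.0001, -0.0075, 0, 0, 0, 0.6], [0.013, 0.0001, -0.0075, 0, 0, 0, 0.6], [0.013, 0.0001, -0.0075, 0, 0, 0, 0.6], [0.013, 0.0001, -0.0075, 0, 0, 0, 0.6], [0.008, -0.0002, 0.0139, 0, 0, 0, 0.6], [0.008, -0.0002, 0.0139, 0, 0, 0, 0.6], [0.008, -0.0002, 0.0139, 0, 0, 0, 0.6], [0.008, -0.0002, 0.0139, 0, 0, 0, 0.6], [0.008, -0.0002, 0.0139, 0, 0, 0, 0.6]]
```

Call:
{"fn": "play_rows", "kwargs": {
  "motion": [
    [0.0012,-0.0014,-0.017,0,0,0,0.6],
    [0.013,0,-0.0075,0,0,0,0.6],
    [0.013,0,-0.0075,0,0,0,0.6],
    [0.013,0,-0.0075,0,0,0,0.6],
    [0.013,0,-0.0075,0,0,0,0.6],
    [0.008,0,0.014,0,0,0,0.6],
    [0.008,0,0.014,0,0,0,0.6],
    [0.008,0,0.014,0,0,0,0.6]
  ]
}}

```text
clock: 15.07
eef_pos: [0.4796, -0.2436, 0.0682]
tool_rot: [[-0.208, 0.969, 0.137], [0.841, 0.248, -0.48], [-0.499, 0.016, -0.866]]
contact_force: [0.7, -0.1, 0.1]
gripper_width: 0.0513
```

```bash
python3 - <<'E'
from h import *
from bench import arm
s=st()
plan(s,sw(-.115,0,.03),toolR(T30),4,.6)
im=arm.get_image("scene"); a=im["img"][110:235,190:350,::-1]; cv2.imwrite("pics/s17.png",cv2.resize(a,None,fx=5,fy=4.8,interpolation=cv2.INTER_CUBIC))
im=arm.get_image("top"); a=im["img"][165:285,195:325,::-1]; cv2.imwrite("pics/t17.png",cv2.resize(a,None,fx=6,fy=5,interpolation=cv2.INTER_CUBIC))
E
```

```text
t 15.07 tcp st [-0.1225  0.0012  0.0682] F st [0.3  0.63 0.07] w 0.0513 rot err [ 0.016  0.003 -0.004] q [-0.22  0.24 -0.62  0.44 -0.46  1.05]
n 4 step mm 9.737091784465562
[[0.0031, -0.0005, 0.0092, 0.004, 0.001, -0.001, 0.6], [0.0031, -0.0004, 0.0092, 0.004, 0.001, -0.001, 0.6], [0.0031, -0.0004, 0.0092, 0.004, 0.001, -0.001, 0.6], [0.0031, -0.0003, 0.0092, 0.004, 0.001, -0.001, 0.6]]
```

View pics/s17.png

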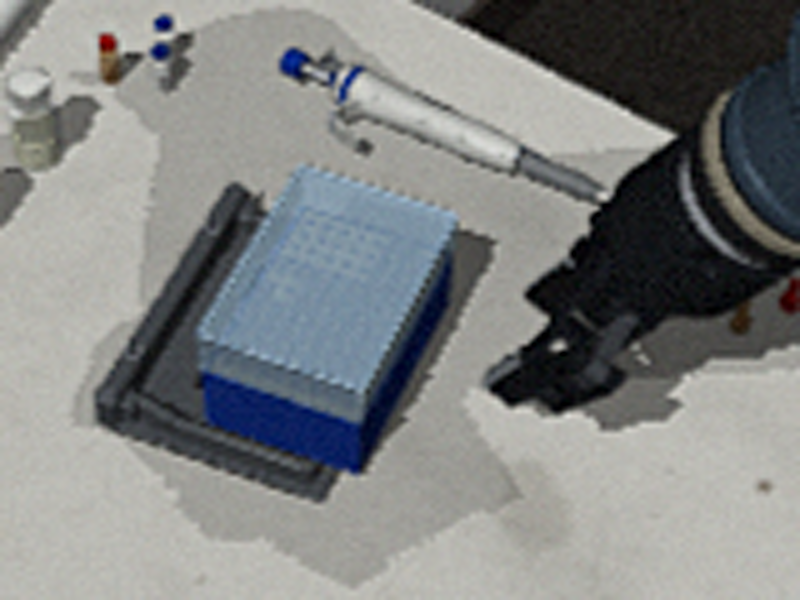

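View pics/t17.png

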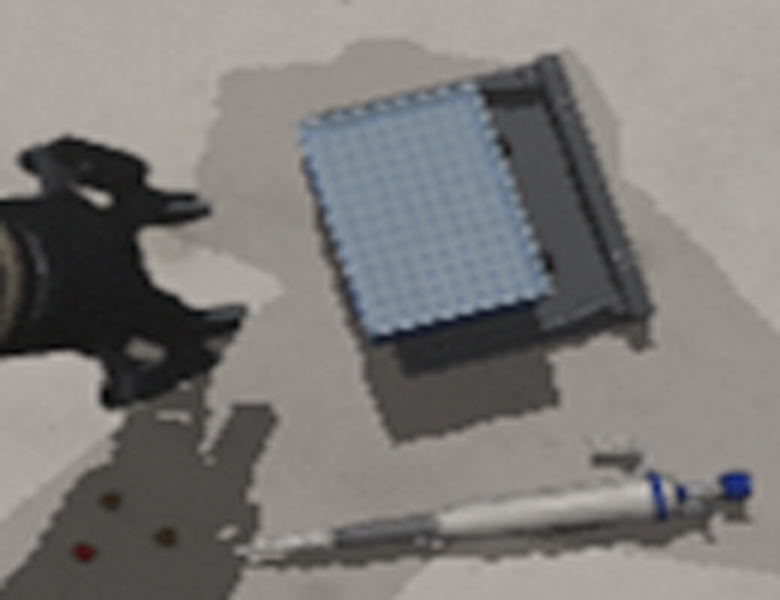

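The box is upright and squarely between the rails, with the back stop about 30 mm ahead. The fingers are behind it. I'll lower and push.

Call:
{"fn": "play_rows", "kwargs": {
  "motion": [
    [0.0031,-0.0005,0.0092,0.004,0.001,-0.001,0.6],
    [0.0031,-0.0005,0.0092,0.004,0.001,-0.001,0.6],
    [0.0031,-0.0004,0.0092,0.004,0.001,-0.001,0.6],
    [0.0031,-0.0003,0.008,0.004,0.001,-0.001,0.6],
    [-0.0043,0,0.0025,0,0,0,0.6],
    [-0.0043,0,0.0025,0,0,0,0.6],
    [-0.0043,0,0.0025,0,0,0,0.6],
    [-0.0043,0,0.0025,0,0,0,0.6]
  ]
}}

```text
clock: 15.83
eef_pos: [0.4841, -0.2723, 0.0267]
tool_rot: [[-0.215, 0.97, 0.115], [0.843, 0.244, -0.48], [-0.494, -0.006, -0.87]]
contact_force: [-0.3, -0.6, -0.6]
gripper_width: 0.0509
```

```bash
python3 - <<'E'
from h import *
s=st()
plan(s,sw(-.055,0,.03),toolR(T30),9,.6)
E
```

```text
t 15.83 tcp st [-0.0936 -0.0015  0.0267] F st [ 0.47 -0.47 -0.59] w 0.0509 rot err [-0.005 -0.004  0.003] q [-0.27  0.32 -0.64  0.34 -0.45  0.99]
n 9 step mm 4.308426580577885
[[-0.0039, 0.0002, 0.0018, -0.001, -0.0, 0.0, 0.6], [-0.0039, 0.0002, 0.0018, -0.001, -0.0, 0.0, 0.6], [-0.0039, 0.0002, 0.0018, -0.001, -0.0, 0.0, 0.6], [-0.0039, 0.0002, 0.0018, -0.001, -0.0, 0.0, 0.6], [-0.0039, 0.0002, 0.0018, -0.001, -0.0, 0.0, 0.6], [-0.0039, 0.0002, 0.0018, -0.001, -0.0, 0.0, 0.6], [-0.0039, 0.0002, 0.0018, -0.001, -0.0, 0.0, 0.6], [-0.0039, 0.0002, 0.0018, -0.001, -0.0, 0.0, 0.6], [-0.0039, 0.0002, 0.0018, -0.001, -0.0, 0.0, 0.6]]
```

Call:
{"fn": "play_rows", "kwargs": {
  "motion": [
    [-0.0039,0.0002,0.002,0,0,0,0.6],
    [-0.0039,0.0002,0.002,0,0,0,0.6],
    [-0.0039,0.0002,0.002,0,0,0,0.6],
    [-0.0035,0.0002,0.002,0,0,0,0.6],
    [-0.0035,0,0.002,0,0,0,0.6],
    [-0.003,0,0.0017,0,0,0,0.6],
    [-0.003,0,0.0017,0,0,0,0.6]
  ]
}}

```text
clock: 16.42
eef_pos: [0.4929, -0.3032, 0.0286]
tool_rot: [[-0.213, 0.97, 0.117], [0.843, 0.243, -0.48], [-0.494, -0.004, -0.869]]
contact_force: [-0.6, 1.0, -0.1]
gripper_width: 0.0512
```

```bash
python3 - <<'E'
from h import *
s=st()
E
```

```text
t 16.42 tcp st [-0.0615 -0.0005  0.0286] F st [-1.09 -0.39 -0.15] w 0.0512 rot err [-0.004 -0.003  0.001] q [-0.33  0.34 -0.61  0.33 -0.43  0.93]
```

Call:
{"fn": "play_rows", "kwargs": {
  "motion": [
    [-0.0022,0,0.0013,0,0,0,0.6],
    [-0.0022,0,0.0013,0,0,0,0.6],
    [-0.0022,0,0.0013,0,0,0,0.6],
    [-0.0022,0,0.0013,0,0,0,0.6],
    [-0.0022,0,0.0013,0,0,0,0.6],
    [-0.0022,0,0.0013,0,0,0,0.6]
  ]
}}

```text
clock: 16.92
eef_pos: [0.4971, -0.3191, 0.0285]
tool_rot: [[-0.214, 0.97, 0.117], [0.843, 0.244, -0.48], [-0.494, -0.004, -0.87]]
contact_force: [-0.2, 3.8, 2.4]
gripper_width: 0.0515
```

Call:
{"fn": "play_rows", "kwargs": {
  "motion": [
    [-0.0015,0,0.0009,0,0,0,0.6],
    [-0.0015,0,0.0009,0,0,0,0.6]
  ]
}}

```text
clock: 17.08
eef_pos: [0.4981, -0.3229, 0.0285]
tool_rot: [[-0.214, 0.97, 0.117], [0.843, 0.244, -0.48], [-0.494, -0.003, -0.87]]
contact_force: [-1.1, 3.5, 2.2]
gripper_width: 0.0516
```

```bash
python3 - <<'E'
from h import *
from bench import arm
s=st()
im=arm.get_image("scene"); a=im["img"][110:235,190:350,::-1]; cv2.imwrite("pics/s18.png",cv2.resize(a,None,fx=5,fy=4.8,interpolation=cv2.INTER_CUBIC))
im=arm.get_image("top"); a=im["img"][165:285,195:325,::-1]; cv2.imwrite("pics/t18.png",cv2.resize(a,None,fx=6,fy=5,interpolation=cv2.INTER_CUBIC))
E
```

```text
t 17.08 tcp st [-0.0411 -0.0003  0.0285] F st [-3.61 -0.18  2.19] w 0.0516 rot err [-0.003 -0.004  0.001] q [-0.36  0.35 -0.59  0.32 -0.42  0.89]
```

View pics/t18.png

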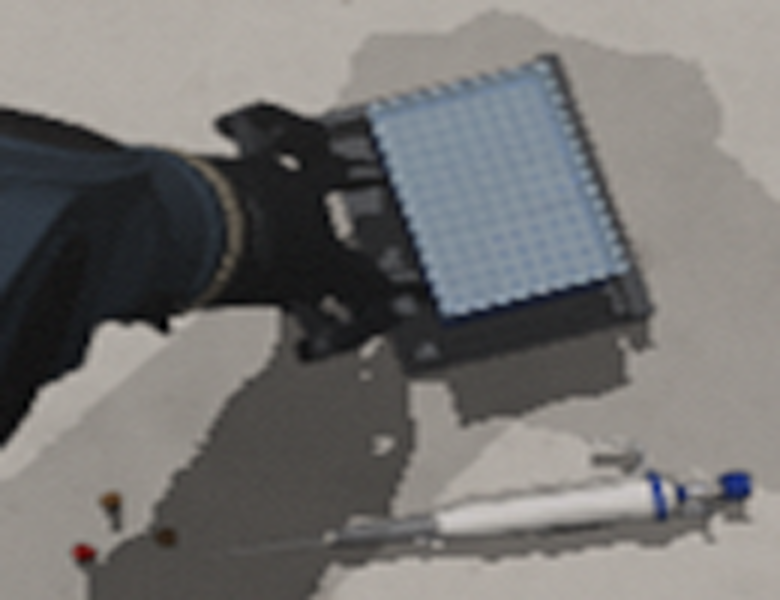

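The box is almost at the stop, and the force is still only sliding level. I'll press on until it rises.

Call:
{"fn": "play_rows", "kwargs": {
  "motion": [
    [-0.0015,0,0.0009,0,0,0,0.6],
    [-0.0015,0,0.0009,0,0,0,0.6]
  ]
}}

```text
clock: 17.35
eef_pos: [0.499, -0.3265, 0.0284]
tool_rot: [[-0.213, 0.97, 0.117], [0.843, 0.244, -0.48], [-0.494, -0.004, -0.87]]
contact_force: [-0.6, 3.6, 3.8]
gripper_width: 0.0517
```

Call:
{"fn": "play_rows", "kwargs": {
  "motion": [
    [-0.001,0,0.0006,0,0,0,0.6],
    [-0.001,0,0.0006,0,0,0,0.6]
  ]
}}

```text
clock: 17.52
eef_pos: [0.4994, -0.3273, 0.0281]
tool_rot: [[-0.216, 0.969, 0.118], [0.844, 0.246, -0.477], [-0.491, -0.003, -0.871]]
contact_force: [-5.3, 18.4, 16.3]
gripper_width: 0.051
```

```bash
python3 - <<'E'
from h import *
s=st()
E
```

```text
t 17.52 tcp st [-0.0366 -0.0001  0.0281] F st [-19.17  -0.65  16.31] w 0.051 rot err [-0.002 -0.006  0.003] q [-0.37  0.36 -0.58  0.32 -0.41  0.88]
```

The force rose to 19 N at TCP x ≈ -0.037, which matches home. I'll retreat level, then up.

Call:
{"fn": "play_rows", "kwargs": {
  "motion": [
    [0.0087,0,-0.005,0,0,0,0.6],
    [0.013,0,-0.0075,0,0,0,0.6],
    [0.017,0,-0.01,0,0,0,0.6],
    [0.017,0,-0.01,0,0,0,0.6],
    [0.005,0,-0.025,0,0,0,0.6],
    [0.005,0,-0.025,0,0,0,0.6],
    [0.005,0,-0.025,0,0,0,0.6],
    [0.005,0,-0.025,0,0,0,0.6],
    [0,0,0,0,0,0,0.6]
  ]
}}

```text
clock: 18.27
eef_pos: [0.4645, -0.1962, 0.1081]
tool_rot: [[-0.213, 0.97, 0.114], [0.844, 0.241, -0.48], [-0.493, -0.006, -0.87]]
contact_force: [1.1, 0.8, 0.8]
gripper_width: 0.0512
```

```bash
python3 - <<'E'
from h import *
from bench import arm
s=st()
im=arm.get_image("scene"); a=im["img"][110:235,190:350,::-1]; cv2.imwrite("pics/s19.png",cv2.resize(a,None,fx=5,fy=4.8,interpolation=cv2.INTER_CUBIC))
im=arm.get_image("top"); a=im["img"][165:285,195:325,::-1]; cv2.imwrite("pics/t19.png",cv2.resize(a,None,fx=6,fy=5,interpolation=cv2.INTER_CUBIC))
E
```

```text
t 18.27 tcp st [-0.1722 -0.002   0.1081] F st [-0.49  1.21  0.83] w 0.0512 rot err [-0.007 -0.004  0.   ] q [-0.11  0.17 -0.57  0.64 -0.48  1.17]
```

View pics/t19.png

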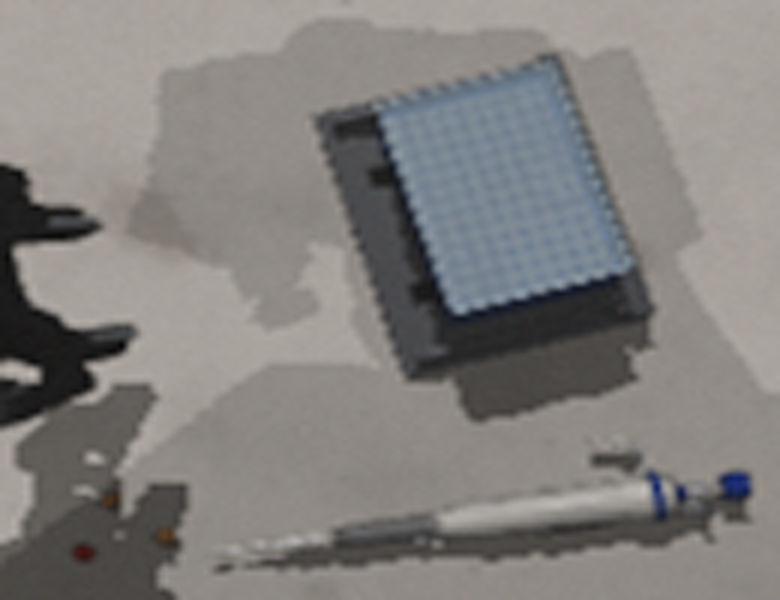

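View pics/s19.png

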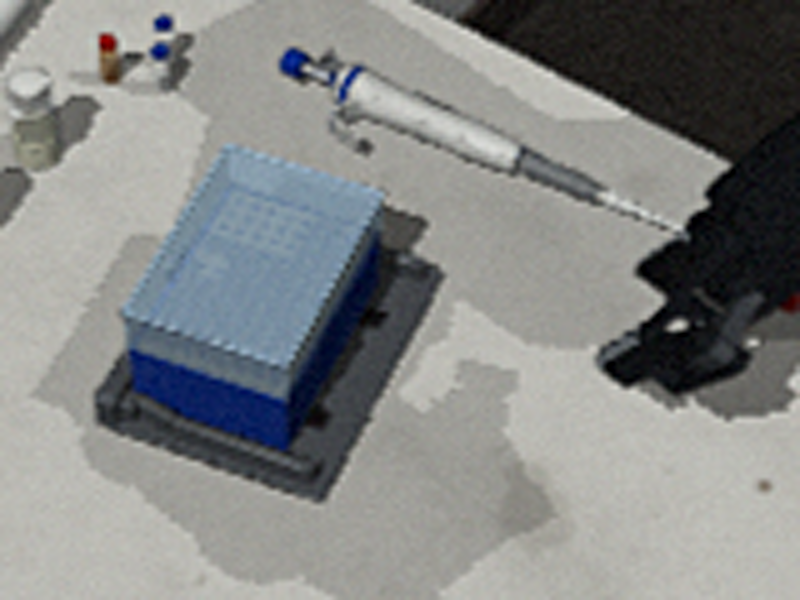

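```bash
python3 - <<'E'
from h import *
from bench import arm
T=arm.get_image("top");S=arm.get_image("scene")
t=lambda a:np.array(a)/[6,5]+[195,165]-.4
s=lambda a:np.array(a)/[5,4.8]+[190,110]-.4
P=np.array([[40,59,81],[40,-59,81],[-43,59,81],[-43,-59,81]])/1e3
ot=(T,P,t([[555,60],[632,270],[378,108],[455,317]]))
os_=(S,P,s([[125,315],[228,147],[292,368],[383,190]]))
m=lambda a:np.array(a)/1000.
stT=(T,m([[-61,79,5],[-61,-79,5],[61,79,24],[61,-79,24]]),t([[318,118],[410,378],[553,53],[648,312]]))
stS=(S,m([[-61,-79,5],[-61,79,5],[61,-79,24],[61,79,24]]),s([[440,270],[325,498],[237,185],[97,405]]))
for n,o,q in (("top",[ot],[stT]),("scene",[os_],[stS]),("both",[ot,os_],[stT,stS])):
    b,r=fit(stw,o,[.5,-.36,-1.3]); x,_=fit(stw,q,[.5,-.36,-1.3])
    print(n,(Rz(x[2]).T@np.array([b[0]-x[0],b[1]-x[1],0])).round(4),round(b[2]-x[2],3),r.round(1).tolist())
E
```

```text
top [0.0092 0.001  0.    ] 0.001 [[-0.3, 0.7], [0.4, 0.1], [-0.1, -0.3], [0.0, -0.3]]
scene [0.0092 0.0016 0.    ] 0.012 [[0.2, 0.1], [-0.3, -0.3], [-0.1, -0.1], [0.2, 0.4]]
both [0.0092 0.0011 0.    ] 0.012 [[-2.0, 0.6], [-0.7, -0.2], [-1.6, 0.0], [-0.9, -0.2], [-0.4, -0.7], [-0.8, -1.0], [-0.9, -0.8], [-0.4, -0.2]]
```

Both views agree on x = +9.2 mm (home is +9), about 1 mm off-centre and ≤ 0.012 rad of turn. The arm is clear, so I'll hand in.

```bash
python3 - <<'E'
from bench import arm
print(arm.job_done())
E
```

```text
the job is handed in; nothing more can be done
None
```

The box is upright and home in the station, and I handed the job in at about 18.4 s of the 56 s allowed; no verdict is reported.

**What I did:**
- **Slide:** I slid the box on its back with two fingertips until its bottom butted against the sill.
- **Centring:** It had drifted about 5 mm off the axis, so I nudged it back from the side. On the first try a finger knuckle touched the lid edge with under 10 N and did not visibly move the box. I backed off, leaned the tool and redid it.
- **Tip:** I tipped the box over the sill along an arc. Partway up the fingers pressed down about 12 N, so I raised them faster.
- **Push home:** I pushed it between the rails until the force rose to 19 N at the back stop, then backed the arm away.

**Last checks:**
- **Position:** The top and scene views both put the box at x = +9.2 mm (home is +9) and 1.0–1.6 mm off-centre.
- **Turn:** The two views differ slightly, at 0.001 and 0.012 rad, both well inside the limit.
- **Upright:** I judged this from the pictures and did not measure the tilt.
- **Contact:** The gripper stood well clear of the box, and the force reading was near zero.
- **Bystanders:** The pipette and the vial that show in the last pictures look unmoved. I did not measure any of them at the end, and the marker, the beaker and the second vial were outside the views I checked.

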